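# Uncap the bottle on the filling turntable

## Robot

A 6-joint arm with a two-finger parallel gripper is mounted at the origin on the work surface. World frame = base frame: x ahead of the robot, y to its left, z up, the work surface at z = 0. Lengths are in mm, angles in rad, forces in N, time in s.
With the tool pointing down it reaches from about 350 to 975 mm from the base axis. Payload 7.1 kg.
Tool frame: the origin (TCP) lies at the very end of the fingers, on their centre line; the grasp point (between the pads) lies 19 mm behind it (ctrl.pinch_z is the distance from the TCP to the grasp point, in mm); z points along the fingers, y is the direction in which the jaws open and shut (so a half turn about z gives the same grasp; the last joint's range is limited). The gripper opens to 88 mm and grips with 3 to 60 N. Pads are 20 mm wide; open, the fingers measure 115 mm over their backs; the gripper's body (75 mm by 178 mm) begins 61 mm behind the grasp point.
Start: joints at [-1.164, 0.423, 1.63, -0, 1.089, -0.019], TCP at [258.171, -569.168, 186.475] pointing down, gripper open.
Joint ranges: [-3, 3], [-0.9, 2.11], [0.09, 2.58], [-1.31, 4.45], [0.11, 2.69], [-2.54, 2.54]. Speed limits (rad/s): [2.39, 2.39, 3.01, 3.14, 3.14, 3.14].

## Interface

Orientations are given as a rotation vector (axis times angle).
In Python, from workcell import ctrl gives the robot as it stands.
- The arm moves only by the shell command python3 -m inch 'ROWS' [OPENING]. ROWS is JSON, a list of rows, each an object with "xyz": the shift along the tool's x, y, z in cm, a list of three; "spin": the turn about the tool's z in degrees. A call has 1 to 20 rows; each row is the pose to reach, as a shift and turn from the pose measured when the call began, along the tool's axes at that moment; what a row does not reach only later rows make up. A row lasts 1/10 s, in which the tool goes at most 50 mm and 8.59 degrees, less where a joint would pass 70% of its speed; a pose out of reach is approached as far as the arm can. A call with a gripper value outside its range is refused whole. OPENING is the closure, from 0 (fully open) to 1 (shut), set as the call begins (- or left out, the last holds). The fingers move at their own pace and stop on an object; the grip force is fixed at half the most. Time passes only in rows, so rows that repeat a pose let the fingers close. It gives the time, the measured TCP pose, the force and the opening at its end, in the units of the state.
- ctrl.get_obs(): the state, without advancing time (a new reading comes with each control period).
- ctrl.get_image(name): name is "scene" or "top" or "wrist"; returns the picture (384x512x3 uint8, red, green, blue); there is no depth.
- ctrl.camera_info(name): a dict with "camera_matrix" (3x3 intrinsics, pixels), "R" (3x3) and "t" (3): a world point X has camera coordinates R X + t; the wrist camera has in their place "hand_eye" (4x4, takes a point from camera to tool coordinates, whose origin is the TCP and whose axes are the flange's). Camera axes: x right, y down, z forward; pixel columns grow to the right and rows downward; lengths in mm; the calibration is good to about 2 mm. A picture is of the moment at which its call begins: read the wrist's pose just before it. camera_info takes no time and is no camera call.
- ctrl.close_job(): hands the job in, once; it reports no verdict.
The state is a dict: "t": time; "qpos": joint angles; "qvel": joint speeds; "joint_torque": joint torques, N m; "ee_pos": TCP position; "orientation": TCP orientation; "ft_force": force on the tool from outside, world axes, zero at the start; "moment": the same for the moment, N m; "width": finger opening in mm.
Only numpy, scipy, OpenCV 4.12 (cv2) and the standard library are available. Lean on these libraries where they do the work, as an engineer would, in place of code of your own. Each camera call takes 0.05 s, during which the arm holds its last target. There are 200 camera calls.

## Task

Turn the filling stand's round table, which has an upright peg to turn it by, clockwise seen from above all the way to its stop, so that the capped bottle stands under the spout. Then take the forked puller with the leaning handle, hook it under the rim of the bottle's snap cap and pull straight up until the cap pops off, without touching the cap with the gripper. Set the puller down flat in the white tray with the cap still sitting in its fork, and let go, leaving the round table at its stop.

Things in the scene. Friction and masses are not known exactly. Their poses are not given: they have to be found in the camera images.
- pivot (a point): Filling stand, fixed: steel base plate 280 x 290 x 18 mm. This point: centre of its round table (disc, 240 mm diameter) at the disc's top face, 35 mm above the counter. Axes are the stand's: x to its back, z up; a riser stands at its back left, x = y = +120 mm. Disc friction about 0.25 N m keeps it where it is left. Two uncapped bottles (60 mm wide, 121 mm above the counter) ride on it too.
- spout (a point): Lower end of the spout, 197 mm above the counter, over the capped bottle's place at the stop: 75 mm in front of the pivot (stand's -x), 68 mm above the cap. It hangs from a pipe 22 mm thick, centre line 222 mm above the counter, that runs from the riser's top slantwise to 20 mm in front of the pivot, then along the stand's x axis to 120 mm in front: the hand must lean back under it.
- peg_grip (a point): Upright steel peg near the round table's edge, 12 mm diameter, 62 mm tall, 108 mm from the pivot. This point: on its axis, 78 mm above the counter, 19 mm below its top. It starts in front, at 157 to 192 deg from the stand's +x (anticlockwise), and ends at 100 deg, on the stand's left (+y), where a lug below it meets a fixed stop pin. It keeps 80 deg clockwise of the capped bottle.
- bottle_neck (a point): Top centre of the capped bottle's neck (inside the cap), 121 mm above the counter, 75 mm from the pivot. With the round table at its stop it is straight below the spout, at 180 deg in the stand's frame; it starts 57 to 92 deg anticlockwise of there. Neck 17 mm diameter, 26 mm tall above the bottle's shoulder; bottle 60 mm diameter.
- cap_rim (a point): Grey snap cap, 30 g: round top 52 mm diameter, 8 mm thick, on a skirt 28 mm diameter, 14 mm tall. This point: centre of the rim's underside, on the bottle level with the neck's top, 26 mm above the bottle's shoulder (skirt 14 mm, then 12 mm of bare neck). Sprung balls in the neck hold it: about 8 N straight up pops it off within 5 mm; after 14 mm it is clear of the neck.
- puller_slot (a point): Forked puller, 0.2 kg, lying flat: steel plate 5 mm thick, 126 mm long. This point: fork centre on the plate's top face; x points out of the open end, z up. Slot 36 mm wide, closed end 18 mm behind this point; tines 12 mm wide reach 26 mm ahead, with tip lips 4 mm high. Plate 60 mm wide, to 100 mm behind. Set flat, the cap stands on its skirt inside the slot.
- puller_grip (a point): Where to grip the puller's black handle: 72.2 mm behind the fork centre (puller's -x), 56.5 mm above the plate's underside (51.5 mm above puller_slot). The handle is a bar 16 mm thick across the puller's y, 20 mm deep, leaning back by 27 deg from vertical towards the puller's -x; it runs 53 mm below and 35 mm above this point. Axes are the puller's, not the handle's.
- tray_in (a point): White plastic tray, heavy, 220 mm (its x) x 160 mm (its y), walls 4 mm thick and 22 mm high; this point is the centre of its inner floor, 4 mm above the counter.

How it is judged (in metres and radians):
On the way, in this order (a step that is already met when the one before it is completed fails the run):
1. the round table is turned to its stop with the cap still on the bottle (z of cap_rim in the frame of bottle_neck below 0.006 m and horizontal distance between cap_rim and bottle_neck below 0.005 m and horizontal distance between bottle_neck and spout below 0.006 m), for 0.2 s.
2. the cap has been lifted straight off the neck (15 mm up, within 12 mm of its axis) and is carried by the puller, the table still at its stop (z of cap_rim in the frame of bottle_neck above 0.015 m and horizontal distance between cap_rim and bottle_neck below 0.012 m and distance between cap_rim and puller_slot below 0.025 m and contact force between puller and cap above 0.05 N and horizontal distance between bottle_neck and spout below 0.008 m), for 0.05 s.
At the end, for the whole second after the job is handed in: Round table at its stop, capped bottle's neck within 8 mm of straight below the spout; puller released, flat (0.1 rad) on the white tray's floor, with the cap right way up in its fork (within 20 mm of the fork's centre, rim at most 25 mm above the tray floor) (z of puller_slot in the frame of tray_in below 0.012 m and angle between puller_slot's own z axis and vertical below 0.1 rad and x of puller_slot in the frame of tray_in between -0.11 and 0.11 m and y of puller_slot in the frame of tray_in between -0.08 and 0.08 m and z of cap_rim in the frame of tray_in below 0.025 m and angle between cap_rim's own z axis and vertical below 0.35 rad and horizontal distance between cap_rim and puller_slot below 0.02 m and horizontal distance between bottle_neck and spout below 0.008 m); the robot touches nothing.
It fails at once if the gripper touches the cap (contact force between any of the fingers, the arm and cap above 1 N).
It also fails if it takes over 72 s, if anything falls off the work surface, if the arm or the gripper's body presses on something with over 40 N, if the wrist force passes 120 N, or if a joint passes its speed limit or range.

## Working session

There is one attempt and no reset: what is moved stays moved. The work goes in short steps, Python scripts to look and compute and a shell command to move; the robot and the scene stay as the last step left them, time stands still between calls to the robot, and variables do not carry over. Pictures are saved under pics/ and viewed, about 8 in all and at most 12, crops included, and the job is handed in when it is done.

```bash
ls; mkdir -p pics; python3 - <<'E'
from workcell import ctrl
import cv2,numpy as np
o=ctrl.get_obs();print(o)
for n in ["scene","top","wrist"]:
    im=ctrl.get_image(n);cv2.imwrite(f"pics/{n}0.png",im[:,:,::-1]);i=ctrl.camera_info(n);print(n,{k:np.round(v,4).tolist() if not isinstance(v,str) else v for k,v in i.items()})
a=[cv2.imread(f"pics/{n}0.png") for n in["scene","top"]]
E
```

```text
pics
{'t': 0.0, 'qpos': array([-1.16400446e+00,  4.23831541e-01,  1.63067704e+00, -2.98553378e-05,
        1.08864672e+00, -1.89959283e-02]), 'qvel': array([ 0.00214437,  0.00036039, -0.00159514,  0.00045887, -0.00069709,
       -0.00069211]), 'joint_torque': array([ 1.10154644e-03, -5.44620645e+01, -2.73664516e+01,  6.44140039e-02,
        2.28053948e-02, -1.51364538e-04]), 'ee_pos': array([ 257.92018609, -568.61665227,  185.71266265]), 'orientation': array([-3.06916826e+00, -6.63483416e-01,  5.13470495e-04]), 'ft_force': array([-0.65597777, -0.26803333, -0.81123552]), 'moment': array([-0.00117459,  0.00024993, -0.00025338]), 'width': 87.8811830984684}
scene {'camera_matrix': [[405.8387, 0.0, 261.6612], [0.0, 405.8387, 200.0881], [0.0, 0.0, 1.0]], 'R': [[-0.8705, 0.492, 0.0149], [0.2659, 0.4956, -0.8268], [-0.4142, -0.7158, -0.5623]], 't': [505.0619, -37.3027, 1331.3418]}
top {'camera_matrix': [[405.5778, 0.0, 254.5219], [0.0, 405.5778, 188.4999], [0.0, 0.0, 1.0]], 'R': [[-0.1463, -0.9892, -0.004], [-0.9652, 0.1436, -0.2186], [0.2168, -0.0281, -0.9758]], 't': [80.3733, 612.8627, 915.0008]}
wrist {'camera_matrix': [[308.0112, 0.0, 255.4245], [0.0, 308.0112, 192.1022], [0.0, 0.0, 1.0]], 'hand_eye': [[0.0, -0.9579, -0.2871, 78.4784], [1.0, 0.0001, -0.0002, 0.4419], [0.0002, -0.2871, 0.9579, -197.782], [0.0, 0.0, 0.0, 1.0]]}
```

View pics/scene0.png

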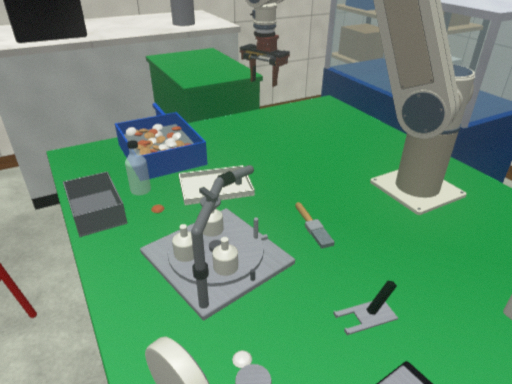

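View pics/top0.png

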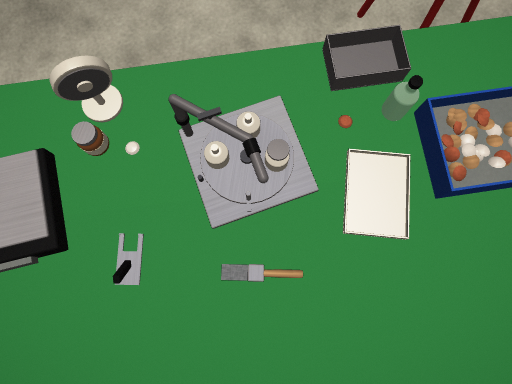

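The scene shows the stand with its plate centred at about (215,257), the puller at (370,310), the tray at (215,184) and the peg at (256,228). In the top view the peg's top is near (248,196), the capped bottle is at (277,152), the puller's tines point up at (120–142,236), and the tray is centred at (378,193).

```bash
cat > h.py <<'E'
import cv2,numpy as np
from workcell import ctrl
from scipy.spatial.transform import Rotation as Ro
def ray(n,uv,pose=None):
    i=ctrl.camera_info(n);K=i["camera_matrix"];d=np.linalg.inv(K)@np.array([uv[0],uv[1],1.])
    if n!="wrist": return -i["R"].T@i["t"], i["R"].T@d
    H=i["hand_eye"];p,r=pose;R=Ro.from_rotvec(r).as_matrix()
    return R@H[:3,3]+p, R@H[:3,:3]@d
def cast(n,uv,z,pose=None):
    o,d=ray(n,uv,pose);return o+d*(z-o[2])/d[2]
def two(rs):
    A=0;b=0
    for o,d in rs:
        d=d/np.linalg.norm(d);P=np.eye(3)-np.outer(d,d);A=A+P;b=b+P@o
    X=np.linalg.solve(A,b);return X,[np.linalg.norm((np.eye(3)-np.outer(d,d)/(d@d))@(X-o)) for o,d in rs]
def proj(n,X,pose=None):
    i=ctrl.camera_info(n);K=i["camera_matrix"]
    if n!="wrist": c=i["R"]@X+i["t"]
    else:
        H=i["hand_eye"];p,r=pose;c=H[:3,:3].T@(Ro.from_rotvec(r).as_matrix().T@(X-p)-H[:3,3])
    c=K@c;return c[:2]/c[2]
E
python3 - <<'E'
from h import *
im=cv2.imread("pics/top0.png");hsv=cv2.cvtColor(im,cv2.COLOR_BGR2HSV)
ng=(~((hsv[...,0]>40)&(hsv[...,0]<80)&(hsv[...,1]>120))).astype(np.uint8)*255
def comp(box,z):
    x0,y0,x1,y1=box;m=np.zeros_like(ng);m[y0:y1,x0:x1]=ng[y0:y1,x0:x1]
    c=max(cv2.findContours(m,0,2)[0],key=cv2.contourArea)
    w=np.array([cast("top",p[0],z)[:2] for p in c],np.float32)
    a=cv2.approxPolyDP(c,2.5,True)[:,0]
    print(box,"rect",cv2.minAreaRect(w));
    for p in a: print(p,cast("top",p,z)[:2].round(1))
comp((338,143,420,245),22)
comp((105,225,155,295),5)
comp((172,85,325,235),18)
s=cv2.imread("pics/scene0.png")
A=cv2.resize(im[85:235,165:325],None,fx=2.4,fy=2.4,interpolation=3);B=cv2.resize(s[160:315,135:300],None,fx=2.4,fy=2.4,interpolation=3)
C=cv2.resize(im[225:295,100:160],None,fx=3.2,fy=3.2,interpolation=3);D=cv2.resize(s[270:345,325:405],None,fx=3,fy=3,interpolation=3)
o=np.zeros((600,800,3),np.uint8)
o[:A.shape[0],:A.shape[1]]=A;o[:B.shape[0],390:390+B.shape[1]]=B
o[374:374+C.shape[0],:C.shape[1]]=C;o[374:374+D.shape[0],390:390+D.shape[1]]=D
cv2.imwrite("pics/crop1.png",o)
E
```

```text
(338, 143, 420, 245) rect ((572.5208740234375, -316.7447509765625), (164.9362030029297, 223.54112243652344), 75.9693603515625)
[349 148] [ 698.7 -270. ]
[343 233] [ 484.3 -212. ]
[409 238] [ 448.3 -370.6]
[410 154] [ 659.5 -422.6]
(105, 225, 155, 295) rect ((502.562744140625, 325.5150146484375), (66.89875793457031, 126.30747985839844), 80.61587524414062)
[119 233] [568.5 343. ]
[114 284] [445.  364.4]
[139 284] [436.  303.6]
[143 234] [557.1 283.2]
[138 233] [561.4 295.5]
[136 251] [517.2 304.2]
[123 251] [522.  336.4]
[124 234] [564.1 330.7]
(172, 85, 325, 235) rect ((758.2102661132812, 6.0656585693359375), (382.1667175292969, 289.88555908203125), 11.550990104675293)
[172  94] [919.8 169.8]
[175 118] [850. 169.]
[182 126] [824.8 153. ]
[178 131] [812.4 164.9]
[212 228] [544.8 107.9]
[317 191] [ 599.3 -168.2]
[279  95] [ 874.2 -114.6]
[219 115] [841.1  52.3]
[219 107] [863.8  49.4]
[206 111] [857.6  85.1]
```

View pics/crop1.png

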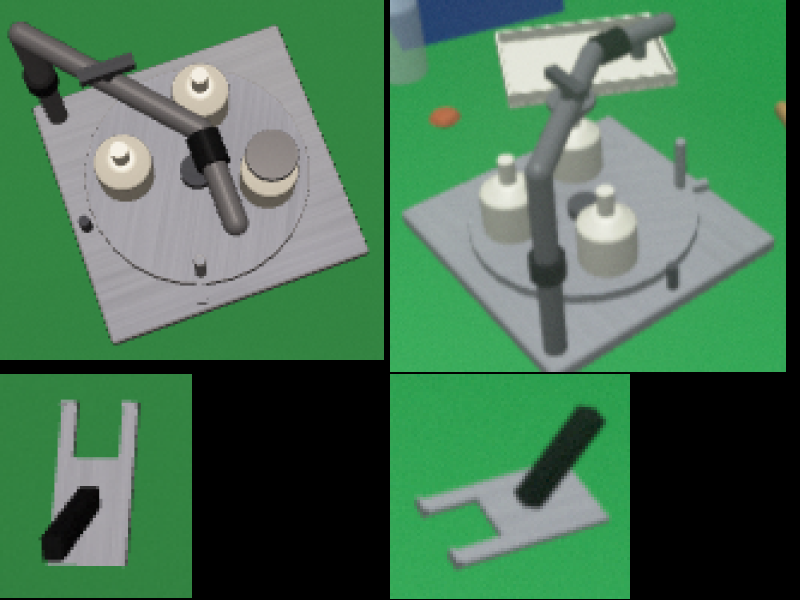

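The crop shows the peg top at (248.3,194.2), the cap top at (278.3,149.6), the hub at (247,156.7), and the puller's fork and handle clearly separated. The tool can only stay vertical, so gripping the peg would drive the hand's body into the pipe. My plan is to use the puller's fork to drag the peg from outside, then pop the cap, all in one grasp.

```bash
cat >> h.py <<'E'
def shift(dst,yaw):
    """tool-frame shift in cm and spin in deg to put the TCP at dst (mm) with tool x at world yaw (deg)"""
    o=ctrl.get_obs();R=Ro.from_rotvec(o["orientation"]).as_matrix()
    y0=np.degrees(np.arctan2(R[1,0],R[0,0]))
    return (R.T@(np.array(dst)-o["ee_pos"])/10).round(2), round(-((yaw-y0+180)%360-180),1), round(y0,2)
E
python3 - <<'E'
from h import *
print("hub",cast("top",(247,156.7),40), two([ray("top",(247,157)),ray("scene",(215.4,246.3))]))
peg,_=two([ray("top",(248.3,194.2)),ray("scene",(256.25,218.3))]);print("pegtop",peg,_,cast("top",(248.3,194.2),97))
print("cap",cast("top",(278.3,149.6),129))
# pivot from plate corners
c=[cast("top",p,18) for p in((212,228),(317,191),(279,95))];print("plate ctr",(c[0]+c[2])/2)
print("stop pin",cast("top",(200.4,178.3),40))
a=np.radians(11.3);ex=np.array([np.cos(a),np.sin(a)]);ey=np.array([-ex[1],ex[0]])
for P in [cast("top",(247,156.7),40)]:
  for Q in(peg,cast("top",(278.3,149.6),129)):
    d=(Q-P)[:2];print(np.linalg.norm(d),np.degrees(np.arctan2(d@ey,d@ex)))
# spout: pipe end
print("pipe end",cast("top",((235/2.4+165),(230/2.4+85)),222))
# puller
f=np.array([537.3,317.4]);h=np.radians(-9.7);px=np.array([np.cos(h),np.sin(h)])
for s in(-53,0,35):
    l=np.radians(27);p=np.r_[f-px*(72.2+s*np.sin(l)),56.5+s*np.cos(l)];print(s,p.round(1),proj("top",p),proj("scene",p))
g=np.r_[f-px*(72.2),150.];print(shift(g,170.3))
E
```

```text
hub [708.90075758  -4.42809454  40.        ] (array([709.69308732,  -5.18570345,  39.21378037]), [np.float64(1.5323440573105285), np.float64(1.5323440573103666)])
pegtop [600.71015406   6.55923165  96.34685205] [np.float64(0.47824112031796007), np.float64(0.4782411203177145)] [600.17793339   6.84886003  97.        ]
cap [687.78581089 -76.70428494 129.        ]
plate ctr [709.50493414  -3.33722534  18.        ]
stop pin [670.17785442 119.30395398  40.        ]
108.7470828436388 162.9011922689486
75.29733510138459 -117.58532709722043
pipe end [597.15213842 -25.28008552 222.        ]
-53 [489.8 325.5   9.3] [127.82510565 263.21792383] [370.58348001 312.51986907]
0 [466.1 329.6  56.5] [120.67962634 272.85339477] [383.92141    294.85080388]
35 [450.5 332.2  87.7] [115.52265143 279.80742538] [393.06422772 282.73910119]
(array([ 56.06, -73.21,   3.68]), np.float64(-145.9), np.float64(24.4))
```

```bash
R='{"xyz":[56.1,-73.2,3.0],"spin":-146}'; python3 -m inch '[{"xyz":[28,-36.6,1.5],"spin":-73},{"xyz":[28,-36.6,1.5],"spin":-73},{"xyz":[28,-36.6,1.5],"spin":-73},{"xyz":[28,-36.6,1.5],"spin":-73},{"xyz":[28,-36.6,1.5],"spin":-73},{"xyz":[28,-36.6,1.5],"spin":-73},{"xyz":[28,-36.6,1.5],"spin":-73},{"xyz":[28,-36.6,1.5],"spin":-73},{"xyz":[28,-36.6,1.5],"spin":-73},{"xyz":[56.1,-73.2,3],"spin":-146},{"xyz":[56.1,-73.2,3],"spin":-146},{"xyz":[56.1,-73.2,3],"spin":-146},{"xyz":[56.1,-73.2,3],"spin":-146},{"xyz":[56.1,-73.2,3],"spin":-146},{"xyz":[56.1,-73.2,3],"spin":-146},{"xyz":[56.1,-73.2,3],"spin":-146},{"xyz":[56.1,-73.2,3],"spin":-146},{"xyz":[56.1,-73.2,3],"spin":-146},{"xyz":[56.1,-73.2,3],"spin":-146},{"xyz":[56.1,-73.2,3],"spin":-146}]' 0 
cat > w.py <<'E'
from h import *
import sys
o=ctrl.get_obs();im=ctrl.get_image("wrist");cv2.imwrite(sys.argv[1],cv2.resize(im[:,:,::-1],(768,576)));np.save("pose.npy",np.array([o["ee_pos"],o["orientation"]]))
print(o["t"],o["qpos"].round(2),o["ee_pos"].round(1))
E
python3 w.py pics/w1.png
```

```text
t: 2.15
ee_pos: [466.9, 332.5, 156.3]
orientation: [-0.258, -3.131, -0.003]
ft_force: [-0.4, 1.1, -0.0]
width: 88.0
2.15 [ 0.6   0.38  1.77  0.    0.99 -0.81] [466.9 332.5 156.3]
```

View pics/w1.png

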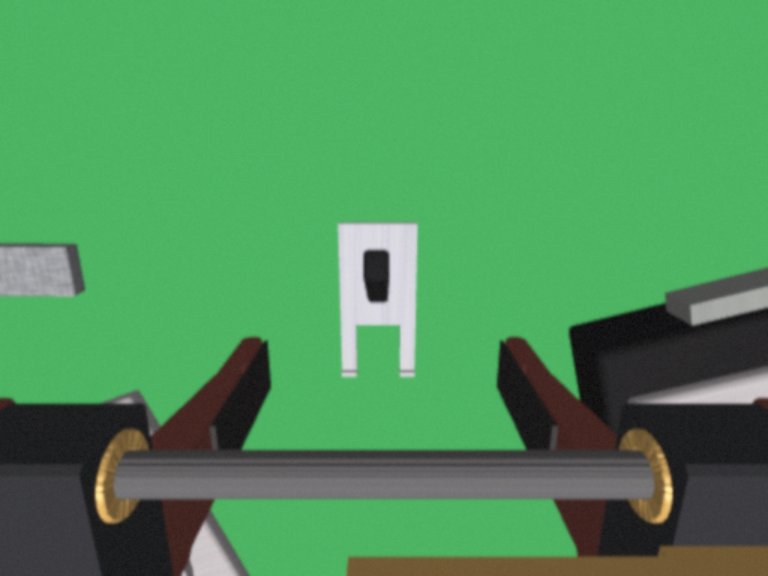

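The wrist view shows the puller nearly square to the jaws. Its back corners are at (338,224) and (417,224), the tine tips at about (349,373) and (407,373), and the slot's closed end at (378,325).

```bash
python3 - <<'E'
from h import *
pose=np.load("pose.npy")
q=[cast("wrist",np.array(p)/1.5,z,pose) for p,z in(((338,224),5),((417,224),5),((341.5,376),5),((415,376),5),((378.5,325),5),((376.5,249),88+4))]
for a in q: print(a.round(1))
b=(q[0]+q[1])/2;t=(q[2]+q[3])/2;d=(t-b)[:2];print(np.linalg.norm(d),np.degrees(np.arctan2(d[1],d[0])))
u=d/np.linalg.norm(d);f=(b[:2]+t[:2])/2+37*u;f2=q[4][:2]+18*u;print("fork",f,f2,"grip",f-72.2*u)
g=f-(72.2+16*np.tan(np.radians(27)))*u
print(shift(np.r_[g,56.5+16-19],np.degrees(np.arctan2(d[1],d[0]))+180))
E
```

```text
[436.2 302.6   5. ]
[446.  361.6   5. ]
[561.5 281.2   5. ]
[571.6 341.7   5. ]
[521.7 319.2   5. ]
[442.4 332.2  92. ]
127.16211502566058 -9.344391404972077
fork [540.29887944 315.77498421] [539.46085041 316.3205139 ] grip [469.05695803 327.49798015]
(array([ 0.46, -0.25, 10.26]), np.float64(-0.1), np.float64(170.51))
```

```bash
python3 -m inch '[{"xyz":[0.46,-0.25,4],"spin":0},{"xyz":[0.46,-0.25,8],"spin":0},{"xyz":[0.46,-0.25,10.26],"spin":0},{"xyz":[0.46,-0.25,10.26],"spin":0},{"xyz":[0.46,-0.25,10.26],"spin":0}]' && python3 -m inch '[{"xyz":[0,0,0],"spin":0},{"xyz":[0,0,0],"spin":0},{"xyz":[0,0,0],"spin":0},{"xyz":[0,0,0],"spin":0},{"xyz":[0,0,0],"spin":0},{"xyz":[0,0,0],"spin":0},{"xyz":[0,0,0],"spin":0},{"xyz":[0,0,0],"spin":0}]' 1 && python3 -m inch '[{"xyz":[0,0,-2],"spin":0},{"xyz":[0,0,-5],"spin":0},{"xyz":[0,0,-8],"spin":0},{"xyz":[0,0,-8],"spin":0}]' && python3 w.py pics/w2.png
```

```text
t: 2.7
ee_pos: [461.0, 327.6, 53.9]
orientation: [-0.261, -3.129, 0.001]
ft_force: [0.2, 1.1, 0.9]
width: 87.7
t: 3.5
ee_pos: [460.9, 327.6, 53.8]
orientation: [-0.261, -3.129, 0.001]
ft_force: [-0.3, 0.2, -0.4]
width: 27.6
t: 3.9
ee_pos: [463.4, 329.2, 137.6]
orientation: [0.261, 3.127, 0.006]
ft_force: [-0.2, 0.4, 0.3]
width: 0.5
3.9 [ 0.6   0.4   1.8   0.    0.94 -0.81] [463.4 329.2 137.6]
```

View pics/w2.png

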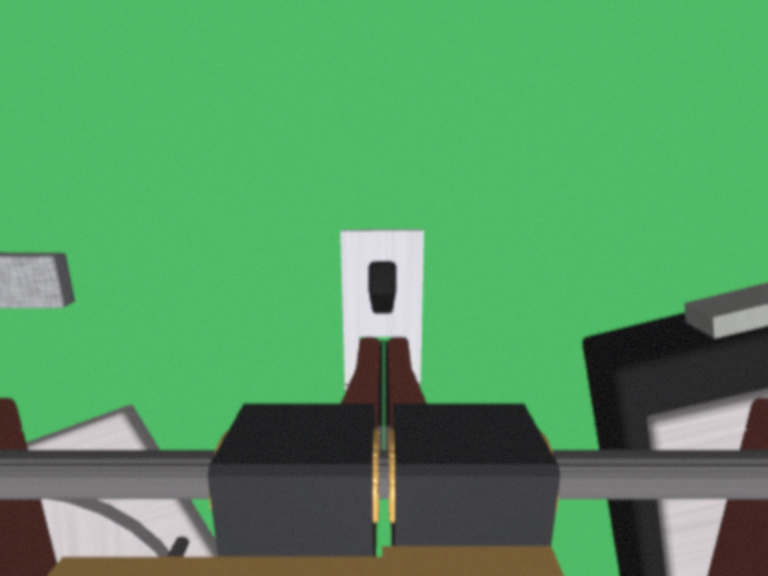

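The fingers had not finished closing when I lifted, so the puller still lies on the counter undisturbed. I'll reopen, go back down and close for longer.

```bash
python3 -m inch '[{"xyz":[0,0,0]},{"xyz":[0,0,0],"spin":0}]' 0 ; python3 -m inch '[{"xyz":[0,0,0],"spin":0},{"xyz":[0,0,0],"spin":0},{"xyz":[0,0,0],"spin":0},{"xyz":[0,0,0],"spin":0},{"xyz":[0,0,0],"spin":0},{"xyz":[0,0,0],"spin":0},{"xyz":[0,0,0],"spin":0},{"xyz":[0,0,0],"spin":0}]' 0; python3 - <<'E'
from h import *
print(shift((460.9,327.6,53.8),170.65))
E
```

```text
t: 4.75
ee_pos: [462.3, 328.5, 135.7]
orientation: [0.261, 3.129, 0.003]
ft_force: [0.4, -0.9, 0.1]
width: 61.1
(array([ 0.13, -0.13,  8.19]), np.float64(-0.2), np.float64(170.45))$[0]: bad value
```

```bash
python3 -m inch '[{"xyz":[0.13,-0.13,3],"spin":0},{"xyz":[0.13,-0.13,3],"spin":0},{"xyz":[0.13,-0.13,6],"spin":0},{"xyz":[0.13,-0.13,8.2],"spin":0},{"xyz":[0.13,-0.13,8.2],"spin":0},{"xyz":[0.13,-0.13,8.2],"spin":0}]' 0; python3 -m inch '[{"xyz":[0,0,0],"spin":0},{"xyz":[0,0,0],"spin":0},{"xyz":[0,0,0],"spin":0},{"xyz":[0,0,0],"spin":0},{"xyz":[0,0,0],"spin":0},{"xyz":[0,0,0],"spin":0},{"xyz":[0,0,0],"spin":0},{"xyz":[0,0,0],"spin":0},{"xyz":[0,0,0],"spin":0},{"xyz":[0,0,0],"spin":0},{"xyz":[0,0,0],"spin":0},{"xyz":[0,0,0],"spin":0},{"xyz":[0,0,0],"spin":0},{"xyz":[0,0,0],"spin":0}]' 1
```

```text
t: 5.35
ee_pos: [461.1, 327.7, 54.3]
orientation: [0.261, 3.13, 0.003]
ft_force: [0.5, 0.1, 0.3]
width: 88.0
t: 6.75
ee_pos: [463.6, 329.7, 56.1]
orientation: [0.261, 3.125, 0.009]
ft_force: [1.1, 2.7, 8.0]
width: 0.3
```

```bash
python3 w.py pics/w3.png; python3 - <<'E'
from h import *
a=cv2.imread("pics/w3.png");t=ctrl.get_image("top")[:,:,::-1];s=ctrl.get_image("scene")[:,:,::-1]
o=np.zeros((600,800,3),np.uint8);o[:288,:384]=cv2.resize(a,(384,288));o[:288,390:790]=cv2.resize(s[230:345,290:450],(400,288));o[295:595,:400]=cv2.resize(t[210:310,70:203],(400,300))
cv2.imwrite("pics/c3.png",o)
E
```

```text
6.75 [ 0.6   0.52  1.84  0.    0.77 -0.81] [463.6 329.7  56.1]
```

View pics/c3.png

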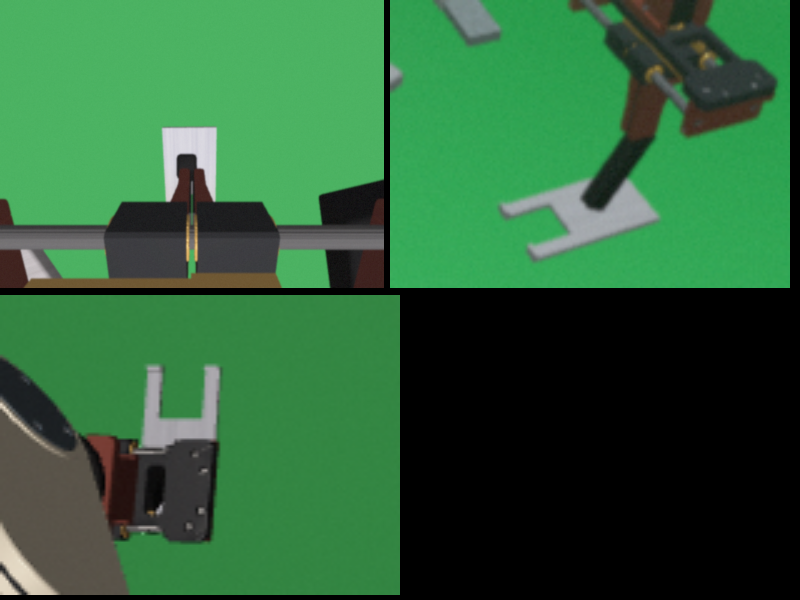

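```bash
python3 - <<'E'
from h import *
pose=np.load("pose.npy");p=pose[0];R=Ro.from_rotvec(pose[1]).as_matrix();print(R.round(3))
for dz in(0,-19): X=p+R@np.array([0,0,dz]);print("tcp",X.round(1),proj("wrist",X,pose)*.75,proj("scene",X),proj("top",X))
f=np.array([540.3,315.8]);u=np.array([np.cos(np.radians(-9.35)),np.sin(np.radians(-9.35))])
for s in(-53,0,16,35):
    l=np.radians(27);X=np.r_[f-u*(72.2+s*np.sin(l)),56.5+s*np.cos(l)];print(s,X.round(1),proj("wrist",X,pose)*.75,(proj("scene",X)-[290,230])*2.5+[390,0])
print((proj("scene",p)-[290,230])*2.5+[390,0])
s=ctrl.get_image("scene")[:,:,::-1];a=cv2.imread("pics/w3.png")
cv2.imwrite("pics/c4.png",np.hstack([cv2.resize(a[200:440,250:510],(400,369)),cv2.resize(s[260:325,355:425],(397,369),interpolation=2)]))
E
```

```text
[[-0.986  0.166  0.006]
 [ 0.166  0.986  0.006]
 [-0.005  0.006 -1.   ]]
tcp [463.6 329.7  56.1] [192.12900175 164.56466789] [384.81383453 294.56834287] [120.7719223  273.96915838]
tcp [463.4 329.6  75.1] [192.16678224 172.93841703] [386.47970895 288.28571187] [118.13040836 273.90539152]
-53 [492.8 323.6   9.3] [190.81617252 173.50600816] [587.43179101 206.08546632]
0 [469.1 327.5  56.5] [190.83735955 170.54945641] [620.58300371 161.79241807]
16 [461.9 328.7  70.8] [190.84595566 169.34990919] [630.88490955 148.02813087]
35 [453.4 330.1  87.7] [190.85813089 167.65091171] [643.30219938 131.43749745]
[627.03458632 161.42085717]
```

View pics/c4.png

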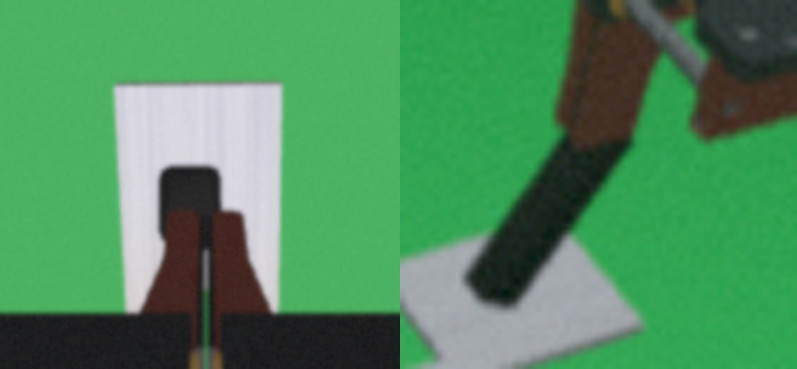

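```bash
python3 - <<'E'
from h import *
o=np.array([257.9,-568.6,185.7]);R=Ro.from_rotvec([-3.069168,-.663483,.0005]).as_matrix()
for z in(0,-20,-40):
  for y in(-44,44,): print(z,y,proj("scene",o+R@np.array([0,y,z])))
print(ctrl.pinch_z)
s=cv2.imread("pics/scene0.png");cv2.imwrite("pics/c5.png",cv2.resize(s[30:100,225:305],(640,560),interpolation=2))
E
```

```text
0 -44 [272.20789837  95.22690721]
0 44 [253.29019903  90.24963398]
-20 -44 [272.36131692  89.94611903]
-20 44 [253.30116768  85.07810355]
-40 -44 [272.51705835  84.58537529]
-40 44 [253.3122978   79.83044695]
18.700000000000003
```

View pics/c5.png

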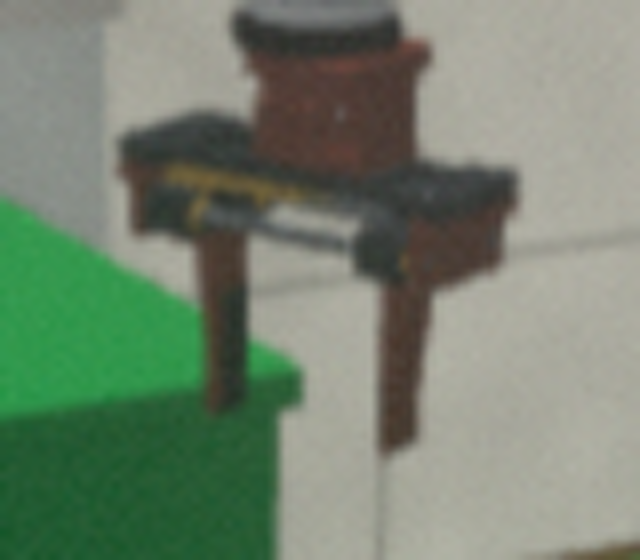

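In the scene view the visible fingertips sit about 34 mm higher than the reported TCP: seen at row 81.5, predicted at 90.2. The 8 N push came from the tips standing on the handle's top, about 90 mm up with the TCP at 56. The fingers therefore really end about 35 mm behind the reported TCP, and I'll use a grasp point 54 mm behind it.

```bash
python3 -m inch '[{"xyz":[0.2,-0.2,-2],"spin":0},{"xyz":[0.2,-0.2,-2],"spin":0},{"xyz":[0.2,-0.2,-2],"spin":0},{"xyz":[0.2,-0.2,-2],"spin":0},{"xyz":[0.2,-0.2,-2],"spin":0},{"xyz":[0.2,-0.2,-2],"spin":0},{"xyz":[0.2,-0.2,-2],"spin":0},{"xyz":[0.2,-0.2,-2],"spin":0},{"xyz":[0.2,-0.2,-2],"spin":0},{"xyz":[0.2,-0.2,-2],"spin":0},{"xyz":[0.2,-0.2,-2],"spin":0},{"xyz":[0.2,-0.2,-2],"spin":0}]' 0;  python3 - <<'E'
from h import *
pose=(lambda o:(o["ee_pos"],o["orientation"]))(ctrl.get_obs());im=ctrl.get_image("wrist")
m=(cv2.cvtColor(im,cv2.COLOR_RGB2GRAY)[140:230,190:330]>190).astype(np.uint8)*255
c=max(cv2.findContours(m,0,2)[0],key=cv2.contourArea)+[190,140]
w=np.array([cast("wrist",p[0],5,pose)[:2] for p in c],np.float32)
r=cv2.minAreaRect(w);print(r,cv2.boxPoints(r))
print(shift((461.2,328.7,18),170.65))
E
```

```text
t: 8.15
ee_pos: [461.1, 327.9, 76.1]
orientation: [0.261, 3.125, 0.01]
ft_force: [0.1, 0.3, -0.1]
width: 87.1
((469.8421936035156, 326.0560607910156), (59.752010345458984, 58.8607177734375), 80.37468719482422) [[435.83075 301.52155]
 [493.86285 291.67975]
 [503.85364 350.59058]
 [445.82153 360.43237]]
(array([0.04, 0.04, 5.81]), np.float64(-0.2), np.float64(170.44))
```

```bash
python3 -m inch '[{"xyz":[0,0.1,2],"spin":0},{"xyz":[0,0.1,4],"spin":0},{"xyz":[0,0.1,5.8],"spin":0},{"xyz":[0,0.1,5.8],"spin":0},{"xyz":[0,0.1,5.8],"spin":0}]' 0; python3 -m inch '[{"xyz":[0,0,0],"spin":0},{"xyz":[0,0,0],"spin":0},{"xyz":[0,0,0],"spin":0},{"xyz":[0,0,0],"spin":0},{"xyz":[0,0,0],"spin":0},{"xyz":[0,0,0],"spin":0},{"xyz":[0,0,0],"spin":0},{"xyz":[0,0,0],"spin":0},{"xyz":[0,0,0],"spin":0},{"xyz":[0,0,0],"spin":0},{"xyz":[0,0,0],"spin":0},{"xyz":[0,0,0],"spin":0},{"xyz":[0,0,0],"spin":0}]' 1
```

```text
t: 8.7
ee_pos: [461.6, 329.2, 18.2]
orientation: [0.261, 3.126, 0.009]
ft_force: [0.3, -0.1, 0.3]
width: 87.6
t: 10.0
ee_pos: [461.5, 329.0, 18.2]
orientation: [0.261, 3.126, 0.009]
ft_force: [-0.8, -1.9, 2.1]
width: 16.2
```

Gripped: the opening is 16.2 mm against a handle 16 mm thick. Now I'll lift and work out the approach to the peg.

```bash
python3 -m inch '[{"xyz":[0,0,-2],"spin":0},{"xyz":[0,0,-5],"spin":0},{"xyz":[0,0,-8],"spin":0},{"xyz":[0,0,-8],"spin":0},{"xyz":[0,0,-8],"spin":0}]'; python3 - <<'E'
from h import *
print(shift((463.5,20.9,80),174.1))
E
python3 w.py pics/w4.png
```

```text
t: 10.5
ee_pos: [461.1, 328.7, 98.2]
orientation: [0.261, 3.125, 0.01]
ft_force: [-0.3, 1.0, -2.0]
width: 16.1
(array([ -5.34, -30.33,   1.64]), np.float64(-3.7), np.float64(170.44))
10.5 [ 0.6   0.45  1.83  0.    0.85 -0.81] [461.1 328.7  98.2]
```

View pics/w4.png

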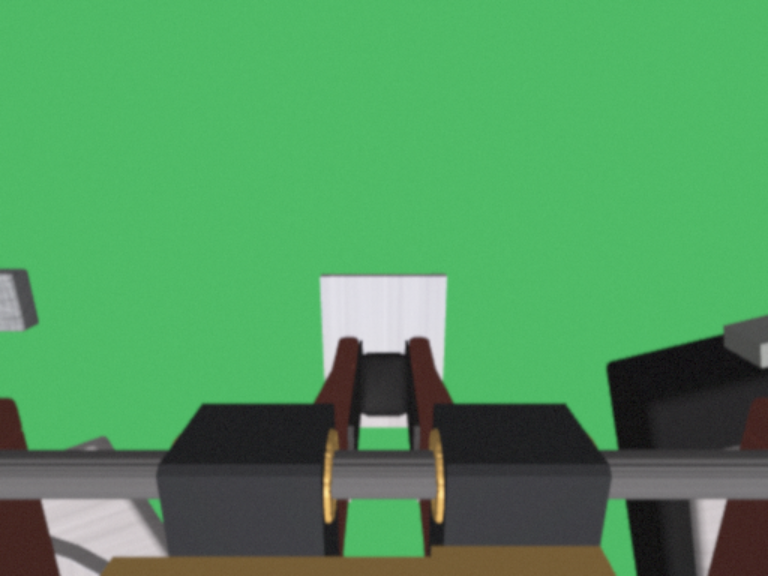

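The puller is held squarely in the grip: handle at (385,383), plate back edge at row 275. That's 9 pictures viewed so far. Next, move to the approach pose in front of the peg.

```bash
python3 -m inch '[{"xyz":[-5.3,-30.3,1.6],"spin":-3.7},{"xyz":[-5.3,-30.3,1.6],"spin":-3.7},{"xyz":[-5.3,-30.3,1.6],"spin":-3.7},{"xyz":[-5.3,-30.3,1.6],"spin":-3.7},{"xyz":[-5.3,-30.3,1.6],"spin":-3.7},{"xyz":[-5.3,-30.3,1.6],"spin":-3.7},{"xyz":[-5.3,-30.3,1.6],"spin":-3.7},{"xyz":[-5.3,-30.3,1.6],"spin":-3.7},{"xyz":[-5.3,-30.3,1.6],"spin":-3.7}]'; cat > tipcheck.py <<'E'
from h import *
# check of fork and peg in the top view, zoomed
o=ctrl.get_obs();p=o["ee_pos"];R=Ro.from_rotvec(o["orientation"]).as_matrix()
im=ctrl.get_image("top")[:,:,::-1].copy();cv2.imwrite("pics/top_now.png",im)
f=p+R@np.array([-80,0,13]);print("t",o["t"],"tcp",p.round(1),"fork",f.round(1),"F",o["ft_force"].round(1),"w",o["width"])
for s in(0,18.,-26):
  for y in(-30,30): print(s,y,proj("top",f+R@np.array([s,y,0])).round(1))
E
python3 tipcheck.py; python3 - <<'E'
from h import *
im=cv2.imread("pics/top_now.png");c=cv2.resize(im[140:260,190:310],(360,360),interpolation=2)
s=ctrl.get_image("scene")[:,:,::-1];d=cv2.resize(s[180:300,220:360],(420,360),interpolation=2)
cv2.imwrite("pics/c6.png",np.hstack([c,d]))
print(shift((709.2+202*np.cos(np.radians(174.1)),-4.5+202*np.sin(np.radians(174.1)),80),174.1))
E
```

```text
t: 11.45
ee_pos: [462.0, 21.3, 79.1]
orientation: [0.161, 3.135, 0.008]
ft_force: [-0.1, 1.1, -2.0]
width: 15.8
t 11.45 tcp [462.   21.3  79.1] fork [541.6  13.2  66.3] F [-0.1  1.1 -2. ] w 15.760048211563294
0 -30 [262.  220.5]
0 30 [236.8 221.6]
18.0 -30 [262.3 228. ]
18.0 30 [237.1 229.1]
-26 -30 [261.5 209.7]
-26 30 [236.5 210.8]
(array([-4.63, -0.11, -0.03]), np.float64(0.1), np.float64(174.24))
```

View pics/c6.png

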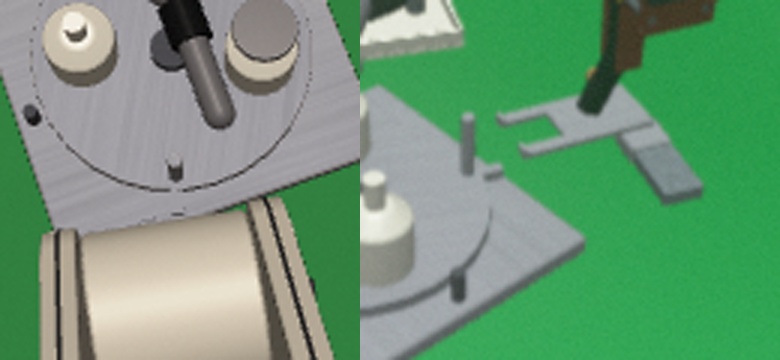

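The arm hides the fork from above. In the scene crop the tine tips are at (500,118) and (525,150), and the peg at (466,145) lies on the slot's line. Advance, then turn along the arc.

```bash
python3 -m inch '[{"xyz":[-1.5,-0.1,0],"spin":0},{"xyz":[-3,-0.1,0],"spin":0},{"xyz":[-4.6,-0.1,0],"spin":0},{"xyz":[-4.6,-0.1,0],"spin":0},{"xyz":[-4.6,-0.1,0],"spin":0}]'; cat > arc.py <<'E'
from h import *
import sys
for a in sys.argv[2:]:
    a=float(a);r=float(sys.argv[1]);print(a,*shift((709.2+r*np.cos(np.radians(a)),-4.5+r*np.sin(np.radians(a)),80),a)[:2])
E
python3 arc.py 202 170 165 160 155 150 145 140 135 130 125 120 115 112; python3 tipcheck.py
```

```text
t: 12.05
ee_pos: [507.3, 17.6, 79.4]
orientation: [0.155, 3.135, 0.008]
ft_force: [-0.9, -0.3, -2.3]
width: 16.2
170.0 [-0.17  1.32 -0.06] 4.3
165.0 [-0.38  3.07 -0.05] 9.3
160.0 [-0.74  4.8  -0.04] 14.3
155.0 [-1.25  6.49 -0.03] 19.3
150.0 [-1.91  8.12 -0.02] 24.3
145.0 [-2.7   9.69 -0.01] 29.3
140.0 [-3.63 11.19  0.  ] 34.3
135.0 [-4.69e+00  1.26e+01  1.00e-02] 39.3
130.0 [-5.87 13.91  0.02] 44.3
125.0 [-7.15 15.12  0.03] 49.3
120.0 [-8.54 16.21  0.04] 54.3
115.0 [-10.01  17.17   0.04] 59.3
112.0 [-10.94  17.69   0.05] 62.3
t 12.05 tcp [507.3  17.6  79.4] fork [586.9   9.7  66.5] F [-0.9 -0.3 -2.3] w 16.15214656235568
0 -30 [260.6 201.7]
0 30 [235.7 202.9]
18.0 -30 [261.  209.1]
18.0 30 [236.  210.3]
-26 -30 [260.  191.2]
-26 30 [235.3 192.3]
```

```bash
python3 -m inch '[{"xyz":[-0.17,1.3,0],"spin":4.3},{"xyz":[-0.38,3.07,0],"spin":9.3},{"xyz":[-0.74,4.8,0],"spin":14.3},{"xyz":[-1.25,6.5,0],"spin":19.3},{"xyz":[-1.9,8.1,0],"spin":24.3},{"xyz":[-2.7,9.7,0],"spin":29.3},{"xyz":[-3.63,11.2,0],"spin":34.3},{"xyz":[-4.7,12.6,0],"spin":39.3},{"xyz":[-5.87,13.9,0],"spin":44.3},{"xyz":[-7.15,15.1,0],"spin":49.3},{"xyz":[-8.54,16.2,0],"spin":54.3},{"xyz":[-10,17.2,0],"spin":59.3},{"xyz":[-10.9,17.7,0],"spin":62.3},{"xyz":[-10.9,17.7,0],"spin":62.3},{"xyz":[-10.9,17.7,0],"spin":62.3}]'; python3 tipcheck.py; python3 arc.py 202 109 107 105 104 103 102 101 100
cat > cap.py <<'E'
from h import *
import sys
im=ctrl.get_image("scene");s=im[:,:,::-1];cv2.imwrite("pics/scene_now.png",s)
E
python3 cap.py
```

```text
t: 13.6
ee_pos: [631.6, 182.8, 79.9]
orientation: [-1.752, -2.606, -0.007]
ft_force: [0.2, 0.1, -2.5]
width: 15.7
t 13.6 tcp [631.6 182.8  79.9] fork [661.7 108.7  66.7] F [ 0.2  0.1 -2.5] w 15.667605305860116
0 -30 [209.6 188.7]
0 30 [197.7 168.1]
18.0 -30 [203.1 192.4]
18.0 30 [191.3 171.7]
-26 -30 [219.  183.4]
-26 30 [207. 163.]
109.0 [-0.08  1.23  0.02] 3.1
107.0 [-0.13  1.94  0.02] 5.1
105.0 [-0.21  2.64  0.02] 7.1
104.0 [-0.25  2.99  0.02] 8.1
103.0 [-0.31  3.33  0.02] 9.1
102.0 [-0.36  3.68  0.02] 10.1
101.0 [-0.43  4.03  0.02] 11.1
100.0 [-0.5   4.37  0.02] 12.1
```

```bash
python3 -m inch '[{"xyz":[-0.08,1.2,0],"spin":3.1},{"xyz":[-0.13,1.9,0],"spin":5.1},{"xyz":[-0.2,2.6,0],"spin":7.1},{"xyz":[-0.2,2.6,0],"spin":7.1},{"xyz":[-0.2,2.6,0],"spin":7.1}]'; python3 -m inch '[{"xyz":[0,0.35,0],"spin":1},{"xyz":[0,0.35,0],"spin":1},{"xyz":[0,0.35,0],"spin":1}]';python3 -m inch '[{"xyz":[0,0.35,0],"spin":1},{"xyz":[0,0.35,0],"spin":1},{"xyz":[0,0.35,0],"spin":1}]'; python3 tipcheck.py; python3 - <<'E'
from h import *
# where the cap disc (grey, on cream bottle) is expected at the stop / now
for a in range(180,200,2): 
    X=np.array([709.2+75*np.cos(np.radians(a)),-4.5+75*np.sin(np.radians(a)),129]);print(a,proj("top",X).round(1),proj("scene",X).round(1))
E
```

```text
t: 14.2
ee_pos: [656.0, 190.2, 80.3]
orientation: [-1.91, -2.492, -0.006]
ft_force: [-1.5, 0.2, -2.4]
width: 15.8
t: 14.5
ee_pos: [659.1, 190.9, 80.2]
orientation: [-1.931, -2.475, -0.006]
ft_force: [-3.0, -0.4, -1.6]
width: 16.0
t: 14.8
ee_pos: [662.6, 191.8, 80.2]
orientation: [-1.952, -2.458, -0.006]
ft_force: [-2.4, 0.5, -1.8]
width: 16.0
t 14.8 tcp [662.6 191.8  80.2] fork [680.7 114.   66.9] F [-2.4  0.5 -1.8] w 16.014190675838048
0 -30 [204.8 182.3]
0 30 [196.5 160.3]
18.0 -30 [197.8 184.9]
18.0 30 [189.6 162.8]
-26 -30 [214.8 178.5]
-26 30 [206.4 156.6]
180 [250.8 176.2] [242.5 209.2]
182 [252. 176.] [242.  208.7]
184 [253.1 175.8] [241.4 208.2]
186 [254.2 175.5] [240.9 207.6]
188 [255.3 175.2] [240.3 207.1]
190 [256.4 174.9] [239.6 206.7]
192 [257.5 174.5] [239.  206.2]
194 [258.5 174.1] [238.3 205.7]
196 [259.6 173.7] [237.6 205.3]
198 [260.6 173.2] [236.9 204.9]
```

```bash
for i in 1 ; do python3 -m inch '[{"xyz":[0,0.35,0],"spin":1},{"xyz":[0,0.35,0],"spin":1},{"xyz":[0,0.35,0],"spin":1}]'; python3 -m inch '[{"xyz":[0,0.35,0],"spin":1},{"xyz":[0,0.35,0],"spin":1},{"xyz":[0,0.35,0],"spin":1}]'; done; python3 tipcheck.py|head -1; python3 - <<'E'
from h import *
im=cv2.imread("pics/top_now.png");c=cv2.resize(im[120:220,180:300],(432,360),interpolation=2)
s=ctrl.get_image("scene")[:,:,::-1];d=cv2.resize(s[170:270,180:280],(360,360),interpolation=2);cv2.imwrite("pics/c7.png",np.hstack([c,d]))
E
```

```text
t: 15.15
ee_pos: [665.2, 192.2, 79.8]
orientation: [-1.974, -2.44, -0.003]
ft_force: [-3.6, -2.9, -1.4]
width: 16.1
t: 15.45
ee_pos: [667.6, 192.4, 79.5]
orientation: [-1.995, -2.421, 0.001]
ft_force: [-5.7, -1.2, -0.1]
width: 15.5
t 15.45 tcp [667.6 192.4  79.5] fork [682.9 113.9  66.2] F [-5.7 -1.2 -0.1] w 15.510054144839184
```

View pics/c7.png

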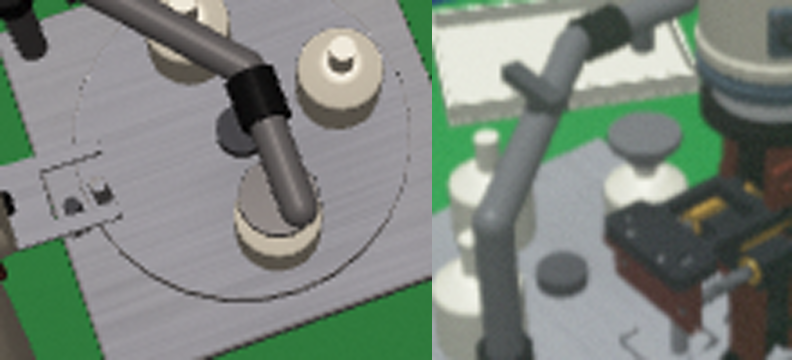

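The round table is at its stop. From above the cap is centred near (257,175), about 191° in the world frame, where 191.2° is expected. The scene view agrees at (239,207.5), and the push force has risen. I'll press once more, hold briefly, back off the tine and pull out radially.

```bash
python3 -m inch '[{"xyz":[0,0.4,0],"spin":0},{"xyz":[0,0.4,0],"spin":0},{"xyz":[0,0.4,0],"spin":0}]'; python3 -m inch '[{"xyz":[0,-1.2,0],"spin":0},{"xyz":[0,-1.2,0],"spin":0},{"xyz":[0,-1.2,0],"spin":0}]';  python3 -m inch '[{"xyz":[2,0,0],"spin":0},{"xyz":[4,0,0],"spin":0},{"xyz":[6,0,0],"spin":0},{"xyz":[6,0,-3],"spin":0},{"xyz":[6,0,-6],"spin":0},{"xyz":[6,0,-10],"spin":0},{"xyz":[6,0,-10],"spin":0}]'; python3 tipcheck.py|head -1; python3 - <<'E'
from h import *
o=ctrl.get_obs();print(o["qpos"].round(2))
im=cv2.imread("pics/top_now.png");s=ctrl.get_image("scene")[:,:,::-1];w=ctrl.get_image("wrist")[:,:,::-1]
cv2.imwrite("pics/s8.png",s);cv2.imwrite("pics/wr8.png",w);np.save("pose8.npy",np.array([o["ee_pos"],o["orientation"]]))
# cap segmentation: grey blob in the top view near expected position
h=cv2.cvtColor(im,cv2.COLOR_BGR2HSV)
cream=((h[...,1]>35)&(h[...,2]>120)&(h[...,0]<35)).astype(np.uint8)*255;cream[:150]=0;cream[200:]=0;cream[:,:235]=0;cream[:,285:]=0
c=max(cv2.findContours(cream,0,2)[0],key=cv2.contourArea);print(cv2.boundingRect(c),cv2.minEnclosingCircle(c))
E
```

```text
t: 15.85
ee_pos: [670.1, 192.7, 79.0]
orientation: [-1.995, -2.418, 0.005]
ft_force: [-6.3, -1.8, -0.3]
width: 16.2
t: 16.15
ee_pos: [659.7, 190.8, 79.6]
orientation: [-1.996, -2.42, 0.002]
ft_force: [0.7, -0.0, -1.6]
width: 16.1
t: 16.85
ee_pos: [652.1, 252.8, 186.4]
orientation: [1.997, 2.425, 0.013]
ft_force: [-0.0, 0.5, -1.5]
width: 15.8
t 16.85 tcp [652.1 252.8 186.4] fork [667.5 174.4 173. ] F [-0.   0.5 -1.5] w 15.801150844395279
[0.35 0.53 1.46 0.   1.15 0.16]
(245, 178, 24, 14) ((256.5, 181.0), 11.672718048095703)
```

```bash
python3 - <<'E'
from h import *
s=cv2.imread("pics/s8.png");t=cv2.imread("pics/top_now.png")
def P(r,a,z): return np.array([709.2+r*np.cos(np.radians(a)),-4.5+r*np.sin(np.radians(a)),z])
print("peg exp scene",proj("scene",P(108,111.5,97)),proj("top",P(108,111.5,97)),"cap",proj("scene",P(75,191.3,129)),proj("scene",P(75,191.3,121)))
g=cv2.cvtColor(s,cv2.COLOR_BGR2GRAY);hs=cv2.cvtColor(s,cv2.COLOR_BGR2HSV)
print(g[196:226:2,222:260:2])
gt=cv2.cvtColor(t,cv2.COLOR_BGR2GRAY);print(gt[162:196:2,238:276:2])
E
```

```text
peg exp scene [248.94601706 247.24523197] [206.95936401 171.28503714] cap [239.22983209 206.35075971] [239.28160019 208.97090576]
[[142 143 145 142 145 152 150 146 152 155 140 145 138 135 126  92  69  68
   83]
 [144 149 153 140 149 141 139 129 127 123 123 124 122 119 120  70  70  69
   70]
 [132 128 125 125 127 124 125 123 127 126 124 123 122 121 114  64  61  68
   82]
 [125 123 122 124 123 131 133 134 134 130 132 133 128 119  97  58  59  55
   68]
 [124 124 123 124 133 131 131 132 130 130 131 130 130 127 103  69  57  54
   56]
 [126 123 124 123 133 133 130 129 135 133 131 131 131 132 118  89  69  64
   54]
 [124 135 146 116 131 134 133 130 131 136 131 133 128 117 117 119  80  68
   65]
 [159 170 167 154 109 125 133 130 131 132 133 130 116  98 120 120  80  73
   68]
 [170 173 171 170 130  98 114 116 117 117 112  93  97 118 123 124  84  74
   67]
 [170 169 172 172 169 157 108  88  88  86  86 110 123 124 123 121  80  67
   68]
 [169 174 171 170 183 203 214 127 102 101 153 214 182 148 125 120 108  70
   66]
 [168 168 172 178 213 223 233 198 152 153 218 229 211 200 139 121 122 110
   77
[... 923 characters left out ...]
 148 146 148  67  90 108 107  87 124 156 155
  157]
 [162 161 158 158 194 118 148 147 149 149  91  75  83  83  67 194 158 161
  158]
 [159 162 162 159 198 196 145 148 149 148 149  91  55  53 154 186 153 158
  157]
 [160 162 166 167 159 195 196  91 127 153 154 128 110 195 193 108 155 164
  162]
 [167 162 159 163  86 186 194 195 196 195 196 195 194 192 169 105 161 163
  161]
 [164 163 160 158 124  76 181 193 192 193 195 193 192 171  89 161 161 160
  156]
 [160 159 163 165 163  87  87 110 168 182 182 163  96  89 105 155 156 158
  157]
 [165 164 161 163 161 160  90  88  88  90  90  91  88  88 155 157 156 156
  159]
 [163 162 162 165 162 166 164 144  90  90  89 106 156 156 157 157 162 160
  102]]
```

```bash
python3 - <<'E'
from h import *
s=cv2.imread("pics/s8.png",0);t=cv2.imread("pics/top_now.png",0)
print("scene rows 240-276");print(s[240:278:2,238:262])
print("top rows");print(t[164:188:1,196:220:1])
def P(r,a,z): return np.array([709.2+r*np.cos(np.radians(a)),-4.5+r*np.sin(np.radians(a)),z])
for a in(109,111,113,115,118):print(a,proj("scene",P(108,a,97)),proj("top",P(108,a,97)),proj("top",P(108,a,35)))
w=cv2.imread("pics/wr8.png");g=cv2.cvtColor(w,cv2.COLOR_BGR2GRAY);w4=cv2.imread("pics/w4.png",0);w4=cv2.resize(w4,(512,384))
for n,i in(("w8",g),("w4",w4)):
    m=(i[175:230,190:320]>200).astype(np.uint8)*255;c=max(cv2.findContours(m,0,2)[0],key=cv2.contourArea)+[190,175];x=c[:,0]
    top=[(u,x[x[:,0]==u][:,1].min()) for u in range(x[:,0].min(),x[:,0].max()+1,10) if (x[:,0]==u).any()]
    print(n,cv2.boundingRect(c),top)
E
```

```text
scene rows 240-276
[[145 144 139 139 139 141 140 137 142 146 152 165 159 157 160 137 135 133
  161 169 169 164 167 168]
 [152 151 147 149 152 155 157 165 171 171 171 167 134 116 142 151 169 170
  172 172 172 170 171 166]
 [167 168 167 168 172 170 173 170 168 168 171 168 155 136 128 136 154 167
  174 172 172 175 172 171]
 [169 168 169 170 170 169 166 173 172 174 173 173 169 170 166 148 126 130
  147 164 174 174 171 174]
 [172 169 171 169 167 168 170 166 153 162 171 163 152 150 168 171 171 156
  138 123 135 154 167 170]
 [174 173 172 172 174 170 171 167 128 109 112 107 104 142 166 173 173 174
  172 166 150 131 130 147]
 [173 170 173 175 175 175 173 165 127 109 108 104 105 140 166 174 173 172
  174 175 172 170 160 135]
 [173 173 169 171 172 172 174 170 124 109 106 103 107 139 166 172 174 176
  173 173 174 175 172 171]
 [173 172 173 171 169 172 174 165 129 106 107 105 107 140 165 173 173 171
  174 174 174 174 175 164]
 [171 171 172 172 173 169 171 170 135 111 107 104 103 139 167 172 172 169
  172 171 172 172 163 129]
 [172 175 172 173 172 173 172 169 135 112 106  99 106 141 171 173 170 1
[... 3232 characters left out ...]
 127 160 162
  163 165 165 164 162 163]]
109 [247.57256472 248.26550523] [206.05331597 169.60423265] [209.01406465 176.08700759]
111 [248.67740919 247.45186375] [206.77186959 170.95186409] [209.69226114 177.35961499]
113 [249.73330141 246.61794152] [207.54049443 172.27515829] [210.41747078 178.60913271]
115 [250.7391194 245.7650893] [208.35833128 173.57238846] [211.18887809 179.83393638]
118 [252.1517494  244.45329851] [209.6753112  175.46565267] [212.4306689  181.62131353]
w8 (214, 185, 84, 45) [(214, np.int64(186)), (224, np.int64(226)), (274, np.int64(223)), (284, np.int64(223))]
w4 (214, 185, 83, 45) [(214, np.int64(186)), (224, np.int64(226)), (274, np.int64(223)), (284, np.int64(223))]
```

The peg measures about 110.7° in the world frame in both views, against 111.5° expected, so the table is at its stop. The fork hasn't shifted in the grip: the plate edge is on the same wrist pixels as before. Next is the pre-insert pose, heading −64° so the hand stays left of the pipe.

```bash
cat > pre.py <<'E'
from h import *
import sys
back,z=float(sys.argv[1]),float(sys.argv[2]);lat=float(sys.argv[3]) if len(sys.argv)>3 else 0
h=np.radians(-63.9);u=np.array([np.cos(h),np.sin(h)]);v=np.array([-u[1],u[0]])
B=np.array([635.6,-18.9]);print(shift(np.r_[B-(79.5+back)*u+lat*v,z+13],116.1))
E
python3 pre.py 60 112
```

```text
(array([-12.75,  -9.97,   5.43]), np.float64(-15.1), np.float64(101.03))
```

```bash
python3 -m inch '[{"xyz":[-6,-10,0],"spin":-15.1},{"xyz":[-6,-10,0],"spin":-15.1},{"xyz":[-6,-10,0],"spin":-15.1},{"xyz":[-6,-10,0],"spin":-15.1},{"xyz":[-10,-10,3],"spin":-15.1},{"xyz":[-12.75,-10,5.4],"spin":-15.1},{"xyz":[-12.75,-10,5.4],"spin":-15.1},{"xyz":[-12.75,-10,5.4],"spin":-15.1}]'; python3 pre.py 60 112; python3 tipcheck.py; python3 - <<'E'
from h import *
o=ctrl.get_obs();p=o["ee_pos"];R=Ro.from_rotvec(o["orientation"]).as_matrix()
im=cv2.imread("pics/top_now.png");s=ctrl.get_image("scene")[:,:,::-1]
cv2.imwrite("pics/s9.png",s)
f=p+R@np.array([-79.5,0,13])
for nm,q in(("tipL",[-26,18,0]),("tipR",[-26,-18,0]),("oL",[-26,30,0]),("oR",[-26,-30,0]),("cl",[18,0,0])):
    X=f+R@np.array(q,float);print(nm,X.round(1),(proj("top",X)-[200,120])*4.4,(proj("scene",X)-[190,170])*4.4+[400,0])
for z in(129,121):
  X=np.array([635.6,-18.9,z]);print(z,(proj("top",X)-[200,120])*4.4,(proj("scene",X)-[190,170])*4.4+[400,0])
c=cv2.resize(im[120:210,200:290],(396,396),interpolation=2);d=cv2.resize(s[170:260,190:280],(396,396),interpolation=2)
o=np.zeros((396,796,3),np.uint8);o[:,:396]=c;o[:,400:]=d
cv2.imwrite("pics/c9.png",o)
E
```

```text
t: 17.8
ee_pos: [573.9, 106.6, 123.9]
orientation: [-1.659, -2.659, 0.003]
ft_force: [0.8, -0.4, -2.2]
width: 15.7
(array([-0.03,  0.01, -0.11]), np.float64(-0.0), np.float64(116.06))
t 17.8 tcp [573.9 106.6 123.9] fork [609.   34.8 110.5] F [ 0.8 -0.4 -2.2] w 15.726947275768516
0 -30 [243.  201.6]
0 30 [228.5 180.7]
18.0 -30 [236.5 205.9]
18.0 30 [222.1 185. ]
-26 -30 [252.3 195.3]
-26 30 [237.8 174.6]
tipL [637.   20.4 111.2] [176.67846897 257.29445007] [647.29397172 223.02799662]
tipR [604.7   4.6 111.4] [215.06996883 311.98724062] [684.7382187  191.67295823]
oL [647.8  25.7 111.2] [164.00223748 239.23580489] [634.39494858 233.82937195]
oR [593.9  -0.7 111.4] [227.98951622 330.39251528] [696.81879131 181.55693645]
cl [601.5  52.  111.5] [126.36645367 330.85135317] [731.21057698 234.62617216]
129 [250.64222734 240.7396464 ] [616.93341335 160.18272647]
121 [250.61334226 244.58269152] [617.15980595 171.71246229]
```

View pics/c9.png

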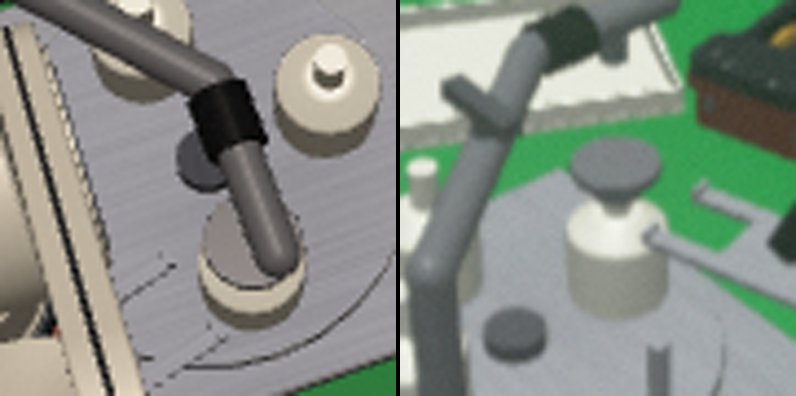

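The scene view shows the tine tips near (650,235) and (702,190), with the slot's centreline passing through the neck axis. The fork looks about 4 mm further back than computed and up to 1 mm off to one side. That's all 12 views used, so from here I go by forces and pixel measurements. Advance slowly under the rim.

```bash
python3 -m inch '[{"xyz":[-1,-0.08,-0.1],"spin":0},{"xyz":[-2,-0.08,-0.1],"spin":0},{"xyz":[-3,-0.08,-0.1],"spin":0},{"xyz":[-4,-0.08,-0.1],"spin":0},{"xyz":[-4,-0.08,-0.1],"spin":0},{"xyz":[-4,-0.08,-0.1],"spin":0}]'; python3 -m inch '[{"xyz":[-0.6,0,0],"spin":0},{"xyz":[-1.2,0,0],"spin":0},{"xyz":[-1.6,0,0],"spin":0},{"xyz":[-1.6,0,0],"spin":0},{"xyz":[-1.6,0,0],"spin":0}]'; python3 pre.py 0 112 ; python3 cap.py; python3 - <<'E'
from h import *
o=ctrl.get_obs();p=o["ee_pos"];R=Ro.from_rotvec(o["orientation"]).as_matrix()
f=p+R@np.array([-79.5,0,13])
for nm,q in(("tipL",[-26,18,0]),("tipR",[-26,-18,0]),("oL",[-26,30,0]),("oR",[-26,-30,0]),("cl",[18,0,0]),("clL",[18,18,0])):
    X=f+R@np.array(q,float);print(nm,X.round(1),proj("scene",X).round(1))
s=cv2.imread("pics/scene_now.png",0);print(s[198:232,224:270:2])
E
```

```text
t: 18.5
ee_pos: [591.7, 70.8, 126.2]
orientation: [-1.66, -2.661, 0.0]
ft_force: [-0.1, 0.4, -1.7]
width: 15.9
t: 19.0
ee_pos: [598.7, 56.4, 126.1]
orientation: [-1.66, -2.661, 0.0]
ft_force: [-0.8, -0.3, -2.1]
width: 16.0
(array([-0.44,  0.01,  0.1 ]), np.float64(-0.0), np.float64(116.08))
tipL [661.1 -30.3 112.5] [228.2 212.3]
tipR [628.8 -46.2 112.6] [237.  205.5]
oL [671.9 -25.  112.5] [225.2 214.6]
oR [618.  -51.4 112.7] [239.8 203.3]
cl [625.6   1.3 112.8] [246.7 214.8]
clL [641.7   9.2 112.7] [242.4 218.3]
[[147 152 137 148 132 129 129 127 123 122 122 117 117 114 116 117 116 107
   82  63  60  61  59]
 [139 136 129 128 120 121 119 120 120 119 120 119 118 121 116 119 114 115
   93  61  60  65  56]
 [126 121 121 119 119 123 121 122 120 122 119 117 115 119 116 117 117 117
   93  64  59  61  59]
 [124 120 122 118 122 132 125 131 128 126 125 119 118 118 115 119 116 117
   95  63  62  61  62]
 [120 122 119 121 127 132 129 130 131 128 127 127 121 117 115 116 118 116
   96  64  62  63  65]
 [122 122 123 124 130 127 128 130 127 129 130 129 121 116 118 118 116 121
   93  64  63  63  59]
[... 2017 characters left out ...]
170 171 169 170 171]
 [166 164 151 210 224 232 235 237 234 223 218 177 126 145 158 171 167 170
  172 173 171 170 169]
 [165 165 145 178 217 229 234 236 232 227 217 191 134 114 135 161 167 168
  168 169 171 171 169]
 [162 165 144 150 187 214 226 228 225 216 193 164 132 121 130 134 153 168
  169 169 171 168 171]
 [164 162 143 144 157 178 192 198 196 180 160 137 131 126 153 124 126 149
  163 168 168 169 171]
 [164 162 143 144 144 147 155 162 161 147 139 136 130 128 164 153 118 121
  149 163 167 167 169]
 [167 165 142 142 146 146 149 148 146 143 139 134 130 129 168 163 140 117
  120 145 160 164 165]
 [165 165 141 142 146 149 146 144 145 142 137 134 131 128 165 166 160 133
  120 118 137 157 165]]
```

```bash
python3 -m inch '[{"xyz":[-0.2,0,0],"spin":0},{"xyz":[-0.4,0,0],"spin":0},{"xyz":[-0.4,0,0],"spin":0},{"xyz":[-0.4,0,0],"spin":0}]'; python3 pre.py 0 112;  python3 -m inch '[{"xyz":[-0.15,0,0],"spin":0},{"xyz":[-0.15,0,0],"spin":0},{"xyz":[-0.15,0,0],"spin":0}]'; python3 cap.py;  python3 - <<'E'
from h import *
s=cv2.imread("pics/scene_now.png",0);print(s[208:222,224:258])
E
```

```text
t: 19.45
ee_pos: [600.4, 52.9, 126.0]
orientation: [-1.66, -2.661, 0.0]
ft_force: [-0.0, 1.2, -2.2]
width: 15.9
(array([-0.04,  0.01,  0.1 ]), np.float64(-0.0), np.float64(116.09))
t: 19.75
ee_pos: [601.0, 51.5, 126.1]
orientation: [-1.66, -2.661, 0.0]
ft_force: [-0.6, 0.2, -3.3]
width: 15.8
[[134 142 149 131 111 120 127 130 130 131 130 128 132 129 130 128 131 128
  128 128 129 130 128 127 118 129 156 154 148 140 131 118  93  62]
 [151 163 163 154 128 111 122 126 130 129 129 126 130 131 132 132 127 130
  129 133 129 128 126 118 107 144 166 166 168 162 149 119  78  54]
 [170 167 169 166 154 114 105 118 126 129 130 132 133 130 131 131 131 129
  129 129 128 121 113  95  96 142 164 171 168 169 150 100  61  54]
 [168 169 167 166 156 138 101 101 112 119 124 126 128 130 127 128 126 129
  127 124 118 103  92  93 104 132 162 166 168 164 127  76  52  52]
 [166 166 165 154 145 158 125 102  94  99 112 111 112 115 114 113 113 115
  110 105  90  87  92 109 131 149 165 169 168 145  97  59  51  47]
 [160 152 133 133 148 164 154 139 121 102  92  89  91  92  92  89  90  90
   89  84  88 102 117 143 15
[... 467 characters left out ...]
 166 159 147 133 123 127 137 151 158 168 171 170 168 158 147 143 142
  164 182 175 169 170 165 167 164 170 169 153 129  89  59  48  51]
 [170 169 169 171 167 167 168 156 141 142 149 155 169 169 169 170 171 165
  165 168 169 167 172 169 167 169 169 168 166 163 130  89  62  50]
 [166 167 171 175 186 209 215 204 186 166 141 135 145 152 160 166 171 171
  167 167 169 169 168 172 170 168 167 168 166 169 160 132  98  70]
 [167 165 167 174 203 215 220 222 222 211 192 167 141 132 142 153 161 169
  168 168 169 168 169 171 169 168 170 170 171 169 166 161 141 126]
 [165 165 165 170 210 220 225 223 225 227 226 217 201 192 176 149 144 151
  155 165 170 167 171 167 168 169 168 167 169 168 169 169 166 164]]
```

The fork is in place with no contact force. Now pull straight up.

```bash
python3 -m inch '[{"xyz":[0,0,-0.2],"spin":0},{"xyz":[0,0,-0.4],"spin":0},{"xyz":[0,0,-0.6],"spin":0},{"xyz":[0,0,-0.6],"spin":0}]';  python3 -m inch '[{"xyz":[0,0,-0.15],"spin":0},{"xyz":[0,0,-0.3],"spin":0},{"xyz":[0,0,-0.3],"spin":0}]'; python3 -m inch '[{"xyz":[0,0,-0.15],"spin":0},{"xyz":[0,0,-0.3],"spin":0},{"xyz":[0,0,-0.3],"spin":0}]'
```

```text
t: 20.2
ee_pos: [601.3, 51.5, 132.5]
orientation: [-1.66, -2.661, -0.0]
ft_force: [-0.3, 0.4, -1.6]
width: 15.8
t: 20.5
ee_pos: [601.5, 51.4, 135.6]
orientation: [-1.66, -2.661, -0.0]
ft_force: [0.1, -0.8, -2.7]
width: 16.0
t: 20.8
ee_pos: [601.2, 51.2, 138.5]
orientation: [-1.66, -2.661, 0.0]
ft_force: [0.7, -1.3, -5.4]
width: 15.6
```

```bash
python3 -m inch '[{"xyz":[0,0,-0.15],"spin":0},{"xyz":[0,0,-0.3],"spin":0},{"xyz":[0,0,-0.3],"spin":0}]';  python3 -m inch '[{"xyz":[0,0,-0.15],"spin":0},{"xyz":[0,0,-0.3],"spin":0},{"xyz":[0,0,-0.3],"spin":0}]'; python3 -m inch '[{"xyz":[0,0,-0.15],"spin":0},{"xyz":[0,0,-0.3],"spin":0},{"xyz":[0,0,-0.3],"spin":0}]'; python3 cap.py; python3 - <<'E'
from h import *
s=cv2.imread("pics/scene_now.png",0);print(s[186:222,222:260:2])
E
```

```text
t: 21.1
ee_pos: [601.8, 51.5, 142.3]
orientation: [-1.661, -2.662, -0.001]
ft_force: [0.5, 0.1, -1.8]
width: 15.7
t: 21.4
ee_pos: [602.1, 51.6, 145.8]
orientation: [-1.661, -2.662, -0.002]
ft_force: [0.1, 0.6, -2.7]
width: 15.5
t: 21.7
ee_pos: [602.2, 51.6, 149.1]
orientation: [-1.661, -2.662, -0.002]
ft_force: [0.1, -0.5, -2.9]
width: 15.8
[[ 94 109 185 225 231 232 233 230 228 231 231 232 231 228 153 160  81  68
   64]
 [161 186 229 232 232 232 231 232 230 232 231 231 229 230 179 188 113  88
   66]
 [212 229 231 232 232 231 231 232 229 233 232 232 231 231 213 158 146 110
   75]
 [222 234 232 230 230 231 231 231 231 232 232 231 228 230 229 172 146 115
   88]
 [227 232 232 231 232 232 232 232 228 227 233 231 209 201 215 186 129 114
   83]
 [232 233 231 232 231 229 232 235 217 198 215 209 168 145 152 148 122 118
   87]
 [230 227 231 236 224 207 207 217 180 147 149 146 142 138 139 138 126 119
   83]
 [226 209 206 218 193 157 144 153 145 140 139 140 139 136 138 140 139 116
   85]
 [199 166 146 151 149 141 139 141 141 142 140 138 143 150 136 145 141 118
   88]
 [152 144 141 141 139 141 14
[... 1459 characters left out ...]
 115 135 161 170 171 169 167 169 171 171 139
  134]
 [169 167 168 168 170 169 159 125 122 137 149 169 170 169 167 169 168 168
  164]
 [168 169 168 167 169 176 200 150 137 121 123 150 166 169 168 168 171 171
  170]
 [165 167 169 167 179 200 223 163 145 136 143 144 148 161 171 168 169 169
  171]
 [169 169 169 170 196 216 229 172 145 138 181 190 135 135 162 166 168 168
  171]
 [165 169 171 178 212 221 230 195 153 156 212 221 177 139 139 152 167 169
  167]
 [169 166 168 190 219 223 231 223 198 203 229 225 209 181 136 120 147 167
  167]
 [168 166 167 202 221 225 230 234 236 236 232 222 215 208 160 117 121 147
  157]
 [169 165 166 210 223 225 229 235 243 241 230 221 218 212 174 120 117 124
  138]]
```

The cap popped off: after a peak of about 5 N the force fell back to the puller's weight, and bare neck now shows below the fork. Raise a bit more, then back out gently.

```bash
python3 -m inch '[{"xyz":[0,0,-0.3],"spin":0},{"xyz":[0,0,-0.7],"spin":0},{"xyz":[0,0,-1.1],"spin":0},{"xyz":[0,0,-1.5],"spin":0},{"xyz":[0,0,-1.6],"spin":0},{"xyz":[0,0,-1.6],"spin":0},{"xyz":[0,0,-1.6],"spin":0}]';  python3 -m inch '[{"xyz":[0.2,0,0],"spin":0},{"xyz":[0.6,0,0],"spin":0},{"xyz":[1.2,0,0],"spin":0},{"xyz":[2,0,0],"spin":0},{"xyz":[2.9,0,0],"spin":0},{"xyz":[3.8,0,0],"spin":0},{"xyz":[4.7,0,0],"spin":0},{"xyz":[5.6,0,0],"spin":0},{"xyz":[6.5,0,0],"spin":0},{"xyz":[7.4,0,0],"spin":0},{"xyz":[8.2,0,0],"spin":0},{"xyz":[8.9,0,0],"spin":0},{"xyz":[9.5,0,0],"spin":0},{"xyz":[9.9,0,0],"spin":0},{"xyz":[10,0,0],"spin":0},{"xyz":[10,0,0],"spin":0}]'; python3 tipcheck.py; python3 cap.py; python3 - <<'E'
from h import *
o=ctrl.get_obs();p=o["ee_pos"];R=Ro.from_rotvec(o["orientation"]).as_matrix()
f=p+R@np.array([-79.5,0,13]);print("cap top exp",proj("scene",f+[0,0,8]),proj("scene",f),"neck",proj("scene",np.array([635.6,-18.9,121])))
s=cv2.imread("pics/scene_now.png",0)
u,v=proj("scene",f+[0,0,8]).astype(int);print(s[v-12:v+22:2,u-18:u+19:2]);u,v=proj("scene",np.array([635.6,-18.9,121])).astype(int);print(s[v-6:v+14:2,u-12:u+13:2])
# tray placement: heading -15
a=np.radians(-15.2)
c=np.array([572.7,-318.8]);uu=np.array([np.cos(a),np.sin(a)])
for b in(0,): print("tray tcp",c+(37-79.5)*uu)
E
```

```text
t: 22.45
ee_pos: [602.1, 51.5, 164.9]
orientation: [-1.661, -2.662, -0.002]
ft_force: [0.1, 0.1, -2.3]
width: 15.7
t: 24.05
ee_pos: [558.2, 141.4, 165.3]
orientation: [-1.661, -2.662, -0.002]
ft_force: [-0.8, -0.0, -2.5]
width: 15.6
t 24.05 tcp [558.2 141.4 165.3] fork [593.3  69.6 152. ] F [-0.8 -0.  -2.5] w 15.648171595118807
0 -30 [227.6 207.3]
0 30 [212.6 185.3]
18.0 -30 [220.8 211.9]
18.0 30 [205.8 189.8]
-26 -30 [237.5 200.7]
-26 30 [222.4 178.8]
cap top exp [272.57848937 209.8461575 ] [272.47586176 212.6247923 ] neck [239.35450135 209.02555961]
[[116 117 115 118 114 119 115 119 116 115 114 113 114 115 114 113 115 115
  113]
 [117 118 118 114 120 115 118 115 115 112 115 114 115 114 114 116 115 114
  113]
 [121 118 117 113 115 119 116 117 117 116 116 113 114 116 118 114 116 115
  117]
 [119 118 116 116 116 119 116 116 130 136 116 117 117 115 115 115 117 114
  115]
 [121 118 120 119 117 118 118 125 131 133 128 127 123 119 113 118 113 116
  116]
 [119 123 122 119 121 127 129 130 124 129 131 125 126 126 121 117 114 113
  116]
 [119 122 117 120 126 128 128 130 129 128 128 126 129 12
[... 725 characters left out ...]
0 116 115 123 146 165
  167]
 [149 130 123 125 125 121 119 122 119 119 121 122 119 124 119 120 114 119
  136]]
[[122 124 122 120 121 120 121 121 120 120 121 120 120]
 [122 123 122 123 123 122 124 122 123 119 120 120 121]
 [126 123 121 122 127 180 197 173 121 121 121 118 122]
 [154 128 123 123 147 229 231 226 131 122 119 119 118]
 [168 164 136 124 137 167 177 160 125 121 123 120 122]
 [166 167 163 148 143 145 141 146 124 122 120 117 120]
 [166 169 173 187 181 144 144 136 188 166 131 120 123]
 [166 175 209 223 220 148 142 142 223 211 195 145 123]
 [173 212 220 225 232 210 194 213 228 217 209 196 126]
 [172 218 223 225 231 240 243 232 224 220 215 208 138]]
tray tcp [ 531.68679898 -307.65695991]
```

The cap sits in the fork (grey ellipse around (272,211)), and the bare neck shows at (239.5,209), where it should be at the stop. Next, carry it round in front of the stand to the tray.

```bash
python3 - <<'E'
from h import *
for x,y,yaw in((480,70,130),(470,0,140),(470,-100,150),(480,-200,158),(531.7,-307.7,164.8)): print((x,y),*shift((x,y,165.3),yaw)[:2])
E
```

```text
(480, 70) [ -2.95 -10.15  -0.  ] -13.9
(470, 0) [ -8.8  -14.13  -0.02] -23.9
(470, -100) [-17.78 -18.52  -0.05] -33.9
(480, -200) [-27.2  -22.02  -0.08] -41.9
(531.7, -307.7) [-39.15 -22.11  -0.13] -48.7
```

```bash
python3 -m inch '[{"xyz":[-0.2,-0.8,0],"spin":-1},{"xyz":[-0.6,-2.2,0],"spin":-3},{"xyz":[-1.1,-4.1,0],"spin":-5.5},{"xyz":[-1.8,-6.2,0],"spin":-8.5},{"xyz":[-2.7,-8.3,0],"spin":-11.5},{"xyz":[-4.1,-10.3,0],"spin":-14.5},{"xyz":[-5.7,-12,0],"spin":-18},{"xyz":[-7.5,-13.4,0],"spin":-21.5},{"xyz":[-9.5,-14.6,0],"spin":-25},{"xyz":[-11.5,-15.6,0],"spin":-27.5},{"xyz":[-13.5,-16.6,0],"spin":-30},{"xyz":[-15.6,-17.5,0],"spin":-32},{"xyz":[-17.8,-18.5,0],"spin":-34},{"xyz":[-20,-19.4,0],"spin":-36},{"xyz":[-22.3,-20.3,0],"spin":-38},{"xyz":[-24.6,-21.1,0],"spin":-40},{"xyz":[-26.5,-21.7,0],"spin":-41.5},{"xyz":[-27.2,-22,0],"spin":-42},{"xyz":[-27.2,-22,0],"spin":-42}]'; python3 - <<'E'
from h import *
print(shift((531.7,-307.7,165.3),164.8))
E
```

```text
t: 26.05
ee_pos: [479.7, -200.6, 164.4]
orientation: [-0.6, -3.081, -0.004]
ft_force: [0.1, -0.5, -2.9]
width: 15.7
(array([-8.84, -7.98, -0.13]), np.float64(-6.8), np.float64(157.97))
```

```bash
python3 -m inch '[{"xyz":[-0.4,-0.4,0],"spin":-0.3},{"xyz":[-1.3,-1.2,0],"spin":-1},{"xyz":[-2.6,-2.3,0],"spin":-2},{"xyz":[-4.2,-3.8,0],"spin":-3.2},{"xyz":[-5.8,-5.2,0],"spin":-4.5},{"xyz":[-7.2,-6.5,0],"spin":-5.6},{"xyz":[-8.2,-7.4,0],"spin":-6.4},{"xyz":[-8.8,-8,0],"spin":-6.8},{"xyz":[-8.8,-8,0],"spin":-6.8},{"xyz":[-8.8,-8,0],"spin":-6.8}]'; python3 -m inch '[{"xyz":[0,0,0.5],"spin":0},{"xyz":[0,0,1.5],"spin":0},{"xyz":[0,0,3],"spin":0},{"xyz":[0,0,5],"spin":0},{"xyz":[0,0,7],"spin":0},{"xyz":[0,0,9],"spin":0},{"xyz":[0,0,10.5],"spin":0},{"xyz":[0,0,11.5],"spin":0},{"xyz":[0,0,12],"spin":0},{"xyz":[0,0,12],"spin":0}]'; python3 tipcheck.py | head -1; python3 - <<'E'
from h import *
o=ctrl.get_obs();p=o["ee_pos"];R=Ro.from_rotvec(o["orientation"]).as_matrix()
f=p+R@np.array([-79.5,0,13])
for q in([0,0,-8],[-26,30,0],[-26,-30,0],[100,30,0],[100,-30,0]):
    print(q,(f+R@np.array(q,float)).round(),proj("top",f+R@np.array(q,float)).round(1))
t=cv2.imread("pics/top_now.png");h=cv2.cvtColor(t,cv2.COLOR_BGR2GRAY);print(h[145:245:4,336:420:3])
E
```

```text
t: 27.05
ee_pos: [530.9, -307.2, 163.7]
orientation: [-0.416, -3.11, -0.005]
ft_force: [1.0, -0.1, -2.7]
width: 16.2
t: 28.05
ee_pos: [530.2, -306.6, 43.1]
orientation: [-0.416, -3.109, -0.006]
ft_force: [0.2, 0.1, -2.2]
width: 15.8
t 28.05 tcp [ 530.2 -306.6   43.1] fork [ 607.4 -327.5   29.7] F [ 0.2  0.1 -2.2] w 15.819079219688865
[0, 0, -8] [ 607. -328.   39.] [380.2 177. ]
[-26, 30, 0] [ 640. -306.   30.] [368.  166.6]
[-26, -30, 0] [ 625. -363.   30.] [391.6 169.3]
[100, 30, 0] [ 519. -272.   31.] [365.1 215.2]
[100, -30, 0] [ 503. -330.   31.] [389.3 218.1]
[[107 107 106 106 106 107 108 106 106 106 107 106 106 105 107 108 106 107
  107 107 106 105 106 105  32  31  29 183]
 [105 108 106 106  75 246 244 199 152 109 106 106 105 106 107 106 106 106
  105 106 105 105 105  50  31  31  86  90]
 [107 107 107 108 120 242 241 241 240 218 179 139  94  95  96  95  72 111
  194 241 241 203 131  31  30  32 231  86]
 [106 106 107 107 197 242 242 241 241 240 240 240 240 240 239 239 239 239
  238 238 238 238  33  32  32  91  87  87]
 [107 105 106 106 243 242 242 242 241 241 241 240 240 239 239
[... 1696 characters left out ...]
106 106 106 247 246 245 245 245 244 244 244 243 243 243 242 242 242 241
  241 240  91  85  86  86 136 167 169  79]
 [106 106 104 248 245 245 245 245 244 244 243 243 243 243 242 242 242 241
  240 240  92  86  86 122 139 146  67  80]
 [106 106 105 244 246 245 245 245 244 244 244 244 243 243 242 242 242 241
  241 241 240  83  89 102  64 121  82  82]
 [105 106 106 144 140  74 136 202 240 244 234 227 228 243 242 242 241 241
  241 241 240 240 240 178 131  96  79  81]
 [107 107 106 106 106 105 107 107 106 105 106 105 105 105 105 146 140  96
   95 107 161 235 240 234 183  90  81  80]
 [106 106 107 106 107 105 105 105 107 107 105 106 105 106 106 106 105 105
  105 105 106 104 104 105 105  83  82  80]]
```

The puller is inside the tray's walls with the cap in the fork, at about (381,175). Lower until it touches.

```bash
python3 -m inch '[{"xyz":[0,0,0.5],"spin":0},{"xyz":[0,0,1],"spin":0},{"xyz":[0,0,1.4],"spin":0},{"xyz":[0,0,1.7],"spin":0},{"xyz":[0,0,1.8],"spin":0},{"xyz":[0,0,1.8],"spin":0}]'; python3 -m inch '[{"xyz":[0,0,0.15],"spin":0},{"xyz":[0,0,0.15],"spin":0},{"xyz":[0,0,0.15],"spin":0}]'; python3 -m inch '[{"xyz":[0,0,0.15],"spin":0},{"xyz":[0,0,0.15],"spin":0},{"xyz":[0,0,0.15],"spin":0}]'
```

```text
t: 28.7
ee_pos: [530.5, -306.8, 25.6]
orientation: [-0.416, -3.11, -0.005]
ft_force: [0.7, -0.3, -1.5]
width: 15.7
t: 29.0
ee_pos: [530.8, -306.9, 24.4]
orientation: [-0.416, -3.111, -0.005]
ft_force: [-1.1, 0.6, 0.4]
width: 16.0
t: 29.3
ee_pos: [531.0, -307.0, 23.2]
orientation: [-0.416, -3.111, -0.004]
ft_force: [-2.6, 1.5, 4.3]
width: 15.7
```

```bash
python3 -m inch '[{"xyz":[0,0,0],"spin":0},{"xyz":[0,0,0],"spin":0},{"xyz":[0,0,0],"spin":0},{"xyz":[0,0,0],"spin":0},{"xyz":[0,0,0],"spin":0},{"xyz":[0,0,0],"spin":0},{"xyz":[0,0,0],"spin":0},{"xyz":[0,0,0],"spin":0}]' 0; python3 -m inch '[{"xyz":[0,0,-1],"spin":0},{"xyz":[0,0,-3],"spin":0},{"xyz":[0,0,-6],"spin":0},{"xyz":[0,0,-10],"spin":0},{"xyz":[0,0,-14],"spin":0},{"xyz":[0,0,-18],"spin":0},{"xyz":[0,0,-20],"spin":0}]' 0; python3 -m inch '[{"xyz":[4,0,0],"spin":0},{"xyz":[8,0,0],"spin":0},{"xyz":[12,0,0],"spin":0},{"xyz":[15,0,0],"spin":0},{"xyz":[15,0,0],"spin":0}]'; python3 - <<'E'
from h import *
o=ctrl.get_obs();print(o["t"],o["ee_pos"],o["ft_force"]);pose=(o["ee_pos"],o["orientation"])
w=ctrl.get_image("wrist")[:,:,::-1];t=ctrl.get_image("top")[:,:,::-1];s=ctrl.get_image("scene")[:,:,::-1]
for n,i in(("w",w),("t",t),("s",s)): cv2.imwrite(f"pics/end_{n}.png",i)
h=np.radians(-15.25);u=np.array([np.cos(h),np.sin(h)]);v=np.array([-u[1],u[0]]);f=np.array([531.,-307])+79.5*u
print("fork exp",f,"tray local",(f-[572.6,-317.7])@u,(f-[572.6,-317.7])@v)
for nm,X in(("captop",np.r_[f,26]),("tipL",np.r_[f+26*u+30*v,9]),("tipR",np.r_[f+26*u-30*v,9]),("bL",np.r_[f-100*u+30*v,9]),("bR",np.r_[f-100*u-30*v,9]),("htop",np.r_[f-88*u,91])): print(nm,[proj(c,X,pose).round(1) for c in("wrist","top","scene")])
g=cv2.cvtColor(t,cv2.COLOR_BGR2GRAY);print(g[150:240:3,344:412:2])
gs=cv2.cvtColor(s,cv2.COLOR_BGR2GRAY);print(gs[202:218:1,224:254])
E
```

```text
t: 30.1
ee_pos: [531.0, -307.0, 23.2]
orientation: [-0.416, -3.111, -0.004]
ft_force: [-0.2, -0.6, 0.9]
width: 76.2
t: 30.8
ee_pos: [532.9, -308.5, 228.2]
orientation: [0.416, 3.111, 0.0]
ft_force: [-0.3, -1.1, 0.2]
width: 87.6
t: 31.3
ee_pos: [384.9, -267.7, 228.4]
orientation: [0.418, 3.112, 0.001]
ft_force: [-0.4, 0.7, 0.7]
width: 87.8
31.3 [ 384.88385321 -267.72055434  228.37270205] [-0.40294957  0.72710832  0.7215231 ]
fork exp [ 607.70059224 -327.91098155] tray local 36.55041333402108 -0.6188741564834324
captop [array([256.2, 311. ]), array([378.8, 178.1]), array([203.9, 181.4])]
tipL [array([274.8, 317.7]), array([365.8, 168.7]), array([197.3, 191.9])]
tipR [array([237.5, 317.8]), array([389. , 171.4]), array([195.1, 182.1])]
bL [array([276.3, 246.6]), array([362.8, 216.4]), array([236.6, 187.1])]
bR [array([236.1, 246.7]), array([386.6, 219.2]), array([233. , 177.7])]
htop [array([256.3, 285.3]), array([385. , 207.6]), array([230.4, 160.7])]
[[104 105  96 ... 102 103 102]
 [103  97 116 ... 119 104 103]
 [104  99 187 ...  92  87 150]
 ...
 [113 229 214 ...  89 246 103]
 [102 1
[... 1356 characters left out ...]
162 151 145 148 152 152
  127 119 117 118 121 116 118 119 120 121 119 120]
 [163 165 165 167 165 167 164 161 153 145 133 139 150 139 140 141 148 143
  126 125 122 119 118 116 118 120 115 119 115 120]
 [163 161 164 166 166 164 164 163 166 161 155 141 130 132 140 134 130 126
  129 146 136 126 124 121 119 120 118 116 115 116]
 [165 163 163 167 163 170 166 169 174 183 197 178 148 143 144 137 131 131
  152 187 176 160 144 130 119 122 117 119 119 119]
 [165 165 165 163 163 167 176 186 194 209 221 202 156 144 142 137 136 133
  172 212 212 197 178 159 141 124 120 121 118 117]
 [165 165 169 165 164 171 190 206 213 221 226 218 169 144 143 143 135 139
  185 222 223 208 199 193 174 141 124 119 120 120]]
```

```bash
python3 - <<'E'
from h import *
g=cv2.imread("pics/end_t.png",0);np.set_printoptions(linewidth=300,threshold=100000)
m=np.zeros_like(g);m[158:228,352:402]=((g[158:228,352:402]<215)*255)
c=max(cv2.findContours(m,0,2)[0],key=cv2.contourArea);w=np.array([cast("top",p[0],9)[:2] for p in c],np.float32)
print(cv2.boundingRect(c),cv2.minAreaRect(w))
print(g[160:226:2,356:396:2])
E
```

```text
(362, 169, 27, 52) ((571.9993896484375, -317.23797607421875), (65.60145568847656, 134.1571807861328), 75.11492919921875)
[[239 239 238 239 238 238 238 238 237 237 237 237 236 236 236 236 236 236 235 235]
 [239 239 239 239 238 238 238 238 238 238 236 237 236 236 236 236 236 235 235 235]
 [240 239 239 239 238 239 238 238 238 237 237 237 237 237 236 236 236 236 236 235]
 [240 240 239 239 239 238 239 238 238 237 237 237 237 237 237 236 237 236 236 236]
 [240 240 239 239 239 238 239 238 238 239 237 237 237 237 237 236 236 236 236 235]
 [240 239 239 239 239 170 170 211 163 132 128 128 125 157 236 237 236 236 236 235]
 [240 240 240 240 239 164 171 146 129 128 128 125 125 125 123 169 191 236 236 236]
 [240 240 240 240 239 164 171 132 131 130 131 129 126 125 124 124 165 237 236 236]
 [241 240 240 239 210 165  70 136 134 133 130 128 129 124 125 124 172 237 237 236]
 [240 240 240 239 210 167  66 136 133 133 132 131 127 127 126 124 154 237 236 236]
 [240 241 240 240 163 168  70 136 135 135 133 129 130 129 127 126 151 237 236 236]
 [241 240 241 240 163 170 102 139 136 136 133 130 129 127 127 125 
[... 1060 characters left out ...]
21   5  16  18  17 187 237 238 237]
 [242 242 242 213 165 163 169 169 165 171 169 172  11  15  18  18 237 238 237 238]
 [242 242 241 167 164 164 169 170 168 173 170 168 168  44  44  13 237 238 237 237]
 [242 241 242 165 163 163 170 170 166 171 168 169 169 171 171 187 238 238 238 238]
 [242 243 242 142 163 163 170 170 168 170 167 171 168 170 170 186 238 238 237 238]
 [242 243 242 215 165 138 114 141 169 171 169 170 167 170 171 186 239 238 238 238]
 [242 242 242 242 241 241 241 241 241 240 240 240 209 188 165 226 239 238 238 238]
 [242 243 242 242 242 241 241 240 240 240 240 240 240 239 239 239 239 238 238 237]
 [243 242 242 241 242 241 241 241 241 240 240 240 240 239 239 239 239 238 238 238]]
```

```bash
python3 -c "
from workcell import ctrl
print(ctrl.close_job())"
```

```text
the job is handed in; nothing more can be done
None
```

I turned the table to its stop, popped the cap off with the puller, set the puller down in the white tray with the cap in its fork, and handed the job in at about 31.5 s. No verdict was reported.

- **Peg:** the moves can't tilt the hand, so gripping the peg would have driven the hand's body into the pipe. I dragged the peg round with the puller's fork instead. Afterwards the peg measured about 110.7° in both views, against about 111.5° expected at the stop.
- **Cap:** I slid the fork under the rim from the stand's front left and pulled straight up. The highest force reading was 5.4 N, then it dropped to the puller's weight, and the images showed bare neck with the cap in the fork. The fingers stayed well behind the cap throughout.
- **Tray:** the puller outline is centred within 2 mm of the tray centre. In the last top view the cap's centre is at about (378.5,178.5), against (378.8,178.1) expected for a cap standing on the tray floor in the fork.
- **Table at the end:** the neck shows in the scene view at about (239,209), where it should be at the stop. That is good to roughly 2–3 mm, against the 8 mm allowed.
- **Arm:** clear of everything.

**What failed or disagreed:**
- The first two grasps missed. I lifted too early on the first. On the second, the fingers closed on top of the handle, which moved the puller only about 1 mm.
- The cause of the second miss is that the fingers really end about 35 mm behind the reported TCP. I corrected for that from then on.
- Before going under the rim, the views put the fork about 4 mm further back than computed. I allowed for this while inserting, and no contact force appeared.

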